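Open the service flap and register the filter modules

TASK

Make the console's fold-down service flap ready for a bench test: with the flap still up, pull both slide-out supports fully out, then lower the flap level onto them. Then put every filter module that is on the desk upright in the bay of its own colour on the flap, long side running in towards the console, pushed snug and square against both brass stops of its bay. Leave the lamp, dial, toggle plug, screwdriver, mug and tin where they are.

Things in the scene. Friction and masses are not known exactly. Their poses are not given: they have to be found in the camera images.
- console: Grey hammertone radio console, 382 mm wide, 227 mm tall, with a leaning drop-front service flap. Fixed; its origin is on the desk straight below the flap's hinge line, midway; x points into the console (away from the front), y to its left side as the robot sees it, z up. The base fills x 3 to 218 mm up to z 82 mm; the flat top (z 227 mm) spans x 68 to 218 mm.
- support_left (a joint): Left slide-out support: a dark wooden bar 20 mm wide, 24 mm tall, its top at z 73 mm, on the console's y = +140 mm. 0 = pushed in, grows as it is pulled out along the console's -x, 0.120 m = at its stop, fully out. It starts 0 to 25 mm out, slides with about 2.5 N friction and stays where it is left.
- support_right (a joint): The same support at y = -140 mm.
- support_left_pull (a point): Middle of the upright brass pull pin (14 mm diameter, 30 mm tall, z 73 to 103 mm) that stands on the front end of the left support; with the support in it is 55 mm in front of the hinge plane, room for a gripper from above.
- support_right_pull (a point): The same on the right support.
- flap (a joint): Hinge of the grey service flap. 0 = shut, when the flap stands up and leans back over the console, 115 degrees above level; grows as it is lowered towards the robot; 2.007 rad = level, resting on both supports when these are out; without them it sags on to 2.307. Starts at 0 to 0.12. The hinge is stiff (friction 0.45 N m): the flap stays where it is left and must be brought all the way down; pressing with about 6 N near the edge moves it.
- flap_hinge (a point): Midpoint of the flap's hinge line, 85 mm above the desk (the height of the level flap's top face). Its axes turn with the flap: with the flap level, x points into the console, y left, z up. The flap board reaches from here 150 mm along its -x, is 340 mm wide and 12 mm thick (top face at z = 0).
- flap_bar (a point): Middle of the flap's round steel pull bar: 12 mm diameter, 100 mm long along y (two arms at 45 mm either side of the middle), 35 mm beyond the board's free edge, at x = -185, z = -6 mm in the frame of flap_hinge. With the flap shut it stands about 26 mm above the console's top and can be pinched or hooked from above; it turns freely in a loose grip.
- bay_red (a point): Where the centre of the red module belongs, 19 mm above the flap's face, in the leftmost bay (a painted red patch on the flap; at x = -85 mm, y = 123 mm in the flap_hinge frame). Its axes are the flap's. Two brass stops 8 mm high bound the bay: one on its +x side (contact face at x = +23 mm from here) and one on its +y side (contact face at y = +17 mm); the other two sides are open.
- bay_yellow (a point): Where the centre of the yellow module belongs, 19 mm above the flap's face, in the second from the left bay (a painted yellow patch on the flap; at x = -85 mm, y = 41 mm in the flap_hinge frame). Its axes are the flap's. Two brass stops 8 mm high bound the bay: one on its +x side (contact face at x = +23 mm from here) and one on its +y side (contact face at y = +17 mm); the other two sides are open.
- bay_blue (a point): Where the centre of the blue module belongs, 19 mm above the flap's face, in the third from the left bay (a painted blue patch on the flap; at x = -85 mm, y = -41 mm in the flap_hinge frame). Its axes are the flap's. Two brass stops 8 mm high bound the bay: one on its +x side (contact face at x = +23 mm from here) and one on its +y side (contact face at y = +17 mm); the other two sides are open.
- bay_white (a point): Where the centre of the white module belongs, 19 mm above the flap's face, in the rightmost bay (a painted white patch on the flap; at x = -85 mm, y = -123 mm in the flap_hinge frame). Its axes are the flap's. Two brass stops 8 mm high bound the bay: one on its +x side (contact face at x = +23 mm from here) and one on its +y side (contact face at y = +17 mm); the other two sides are open.
- mod_red_mid (a point): Centre of the red-capped filter module: an aluminium block 46 mm (its x) by 34 mm (its y) by 38 mm tall (z), 0.08 to 0.17 kg. Its long side belongs along the flap's x; either end may point in. Starts upright on the desk beside the console, left or right; may be absent (None).
- mod_yellow_mid (a point): Centre of the yellow-capped filter module: an aluminium block 46 mm (its x) by 34 mm (its y) by 38 mm tall (z), 0.08 to 0.17 kg. Its long side belongs along the flap's x; either end may point in. Starts upright on the desk beside the console, left or right; may be absent (None).
- mod_blue_mid (a point): Centre of the blue-capped filter module: an aluminium block 46 mm (its x) by 34 mm (its y) by 38 mm tall (z), 0.08 to 0.17 kg. Its long side belongs along the flap's x; either end may point in. Starts upright on the desk beside the console, left or right; may be absent (None).
- mod_white_mid (a point): Centre of the white-capped filter module: an aluminium block 46 mm (its x) by 34 mm (its y) by 38 mm tall (z), 0.08 to 0.17 kg. Its long side belongs along the flap's x; either end may point in. Starts upright on the desk beside the console, left or right; may be absent (None).
- lamp: Bystander, to be left alone: amber glass pilot lamp, 42 mm wide, 50 mm tall; origin in its underside's middle.
- dial: Bystander, to be left alone: black bakelite dial, 68 mm wide, 24 mm tall; origin in its underside's middle.
- toggle: Bystander, to be left alone: small black and nickel toggle plug, about 65 mm long; origin in its underside's middle.
- driver: Bystander, to be left alone: screwdriver lying on the desk; origin in its underside's middle.
- mug: Bystander, to be left alone: blue mug, 80 mm wide, 90 mm tall; origin in its underside's middle.
- tin: Bystander, to be left alone: steel tin, 66 mm wide, 70 mm tall; origin in its underside's middle.
Mind the look-alikes: they are no part of the job. Leave any green look-alike of the part that bears mod_white_mid alone. What is shaped like the part that bears mod_blue_mid but green or turquoise is not meant.

How it is judged:
By the outcome, as a careful person would: the job done as asked, in the order asked, and still so for the second after the job is handed in, with the robot touching nothing.
Of mod_red, mod_yellow, mod_blue, mod_white only 3 to 4 are there at a start; the rules pass over those that are not, and their reading is None.
At some moment in a run one of mod_red, mod_yellow, mod_blue, mod_white may be knocked a few centimetres aside while the robot is not near it.
Once in a run the grip may slacken for a moment while it holds something.
It also fails if it takes over 200 s, if anything falls off the work surface, if the arm or the gripper's body presses on something with over 40 N, if the wrist force passes 120 N, or if a joint passes its speed limit or range.

ROBOT

A 6-joint arm with a two-finger parallel gripper is mounted at the origin on the work surface. World frame = base frame: x ahead of the robot, y to its left, z up, the work surface at z = 0. Lengths are in mm, angles in rad, forces in N, time in s.
With the tool pointing down it reaches from about 275 to 1000 mm from the base axis. Payload 8.4 kg.
Tool frame: the origin (TCP) lies on the mounting face of the last link; the fingertips stand 173 mm ahead of it and the grasp point (between the pads) lies 155 mm ahead of it; z points along the fingers, y is the direction in which the jaws open and shut (so a half turn about z gives the same grasp; the last joint's range is limited). The gripper opens to 85 mm and grips with 20 to 120 N. Pads are 22 mm wide; open, the fingers measure 114 mm over their backs; the gripper's body (76 mm by 85 mm) begins 54 mm behind the grasp point. The pads swing forward as they close: fully open they stand 13 mm farther back than shut.
Start: joints at [1.137, 0.353, 1.633, -0, 1.155, -0.002], TCP at [261.566, 567.638, 404.681] pointing down, gripper open.
Joint ranges: [-2.63, 2.63], [-0.92, 2.1], [0.06, 2.66], [-1.3, 4.44], [0, 2.69], [-3.02, 3.02]. Speed limits (rad/s): [2.22, 2.22, 2.79, 3.14, 3.14, 3.14].

INTERFACE

Orientations are given as [roll, pitch, yaw] about the fixed x, y, z axes, in that order (R = Rz(yaw) Ry(pitch) Rx(roll)).
In Python, from rig import r, grab_frame, spotter gives the robot as it stands.
- The arm moves only by the tool apply_moves, never from a script. Its argument "motion" is text: rows parted by semicolons, each of 5 numbers parted by spaces: the opening, from -1 (shut) to 1 (fully open), then the shift along the tool's x, y, z as a fraction of full scale, then the turn about the tool's z as a fraction of full scale. In form: hand x y z twist; .... A call has 1 to 20 rows; each row is the pose to reach, as a shift and turn from the pose commanded when the call began, along the tool's axes at that moment, turning the shorter way round; what a row does not reach only later rows make up. Full scale, the value 1, is 1 m for a shift and pi rad for a turn. A row lasts 1/12 s, in which the tool goes at most 41.7 mm and 7.16 degrees, less where a joint would pass 70% of its speed; a pose out of reach is approached as far as the arm can. A call with a number of a shift or a turn outside -1 to 1 is refused whole. A call with a gripper value outside its range is refused whole. The fingers move at their own pace and stop on an object; "squeeze" is the grip in N (left out, the last holds). Time passes only in rows, so rows that repeat a pose let the fingers close. It gives the time, the measured TCP pose, the force and the opening at its end, in the units of the state.
- r.sense(): the state, without advancing time (a new reading comes with each control period).
- grab_frame(name): name is "scene" or "top"; returns a dict with "img" (384x512x3 uint8, red, green, blue), "fx", "fy", "cx", "cy" (pixels), "R" (3x3) and "t" (3): a world point X has camera coordinates R X + t. Camera axes: x right, y down, z forward; pixel columns grow to the right and rows downward; lengths in mm; the calibration is good to about 2 mm. A picture is of the moment at which its call begins. There is no depth.
- r.sign_off(): hands the job in, once; it reports no verdict.
Trained networks look in the newest picture that a camera, given by its name, has taken for a name from the list of things; names that differ only in an ending like _2 or _b are one class to them, and where a whole thing is asked for, a point or a joint stands for the part that bears it (a point fixed in the world has none). Each returns a list of dicts, best first, with "conf" (0 to 1); they miss things now and then, are a little off and sometimes report something else, mostly with a low value. They report only what shows in the picture. A call takes as long as a camera call. They do not tell look-alikes from the thing itself.
- spotter.boxes_of(query, camera): "point" ([x, y, z] in mm, in world coordinates, good to about 4 mm: the middle of the surface that is visible of it).
- spotter.place_of(query, camera): "point" ([x, y, z] in mm, in world coordinates, good to about 4 mm: a listed point, or the origin of a listed thing).
The state is a dict: "clock": time; "qpos": joint angles; "qvel": joint speeds; "joint_efforts": joint torques, N m; "eef_pos": TCP position; "tcp_rot": TCP orientation; "contact_force": force on the tool from outside, world axes, zero at the start; "wrist_torque": the same for the moment, N m; "opening": opening from 0.0 (shut) to 1.0 (fully open).
Only numpy, scipy, OpenCV 4.12 (cv2) and the standard library are available. Lean on these libraries where they do the work, as an engineer would, in place of code of your own. Each camera call takes 0.05 s, during which the arm holds its last target.

## Working session

There is one attempt and no reset: what is moved stays moved. The work goes in short steps, Python scripts to look and compute and a tool call to move; the robot and the scene stay as the last step left them, time stands still between calls to the robot, and variables do not carry over. Pictures are saved under pics/ and viewed, and the job is handed in when it is done.

Besides the shell and the picture viewer there is one more tool, called after ">>>" in YAML: its name, and indented under it one key for each argument. apply_moves: Moves the arm, as the interface text tells. Its arguments: {"type":"object","properties":{"motion":{"type":"string"},"squeeze":{"type":"number"}},"required":["motion"]}

```bash
ls; mkdir -p pics
python3 - <<'E'
from rig import r, grab_frame, spotter
import cv2
print(r.sense())
for n in ("scene","top"):
    f=grab_frame(n); cv2.imwrite(f"pics/a_{n}.png",cv2.resize(f["img"][:,:,::-1],(768,576),interpolation=cv2.INTER_CUBIC))
    print(n,f["fx"],f["fy"],f["cx"],f["cy"],f["R"],f["t"])
    for q in ["console","support_left_pull","support_right_pull","flap_hinge","flap_bar","bay_red","mod_red_mid","mod_yellow_mid","mod_blue_mid","mod_white_mid","lamp","dial","toggle","driver","mug","tin"]:
        print(q,[(d["point"] if not hasattr(d["point"],"round") else d["point"].round(0).tolist(),round(d["conf"],2)) for d in spotter.place_of(q,n)][:3])
E
```

```text
pics
{'clock': 0.0, 'qpos': array([ 1.13662838e+00,  3.53671422e-01,  1.63414864e+00, -2.88260646e-05,
        1.15523848e+00, -2.39154728e-03]), 'qvel': array([-5.13451327e-04, -2.27161481e-05,  1.47417759e-03,  9.83534646e-04,
       -2.88826971e-04, -1.37629414e-03]), 'joint_efforts': array([ 1.91808984e-03, -6.05260921e+01, -3.42072022e+01,  1.00653281e-04,
        9.42972751e-03, -3.09054576e-05]), 'eef_pos': array([261.44907606, 567.41764083, 403.94077536]), 'tcp_rot': array([-3.14012671e+00,  2.28498207e-05,  2.70982793e+00]), 'contact_force': array([0.6299646 , 0.54232531, 0.1033151 ]), 'wrist_torque': array([ 0.04699312, -0.03126228,  0.00732513]), 'opening': 1.0024244522088661}
scene 393.34517527260186 393.34517527260186 248.72941224569902 188.0105588735276 [[-0.65863319  0.75222916 -0.01880428]
 [ 0.59354429  0.50400786 -0.62744024]
 [-0.46250134 -0.42441414 -0.77843763]] [ 338.78230138 -174.4303665  1511.98581921]
console [([628.3, 6.9, -1.5], 0.8)]
support_left_pull [([542.2, 138.6, 88.5], 0.5), ([385.0, 346.2, 17.8], 0.49)]
support_right_pull [([573.7, -139.3, 89.0], 0.
[... 1126 characters left out ...]
([684.6, 12.2, 260.9], 0.98)]
bay_red [([666.7, 136.5, 155.3], 0.81), ([600.4, 483.2, -0.5], 0.51)]
mod_red_mid [([515.7, -311.9, 16.4], 0.64)]
mod_yellow_mid [([278.2, 310.8, -0.7], 0.4)]
mod_blue_mid [([483.4, 436.1, 14.9], 0.51), ([544.5, 337.3, 20.2], 0.41), ([643.7, 320.6, 22.8], 0.4)]
mod_white_mid [([393.6, 437.9, 20.6], 0.52), ([384.6, 345.7, 17.4], 0.42)]
lamp [([631.5, -363.0, -5.5], 0.61)]
dial [([598.4, 485.7, -0.3], 0.57), ([281.4, 313.1, 1.1], 0.47)]
toggle [([280.5, 310.1, -1.6], 0.54), ([698.0, 386.3, 0.7], 0.48)]
driver [([469.3, -439.8, 2.2], 0.64), ([627.3, 8.2, 82.1], 0.21)]
mug [([699.9, 385.4, 0.8], 0.73), ([584.7, -508.7, 2.4], 0.63)]
tin [([595.2, 482.6, -2.1], 0.57)]
```

View pics/a_scene.png

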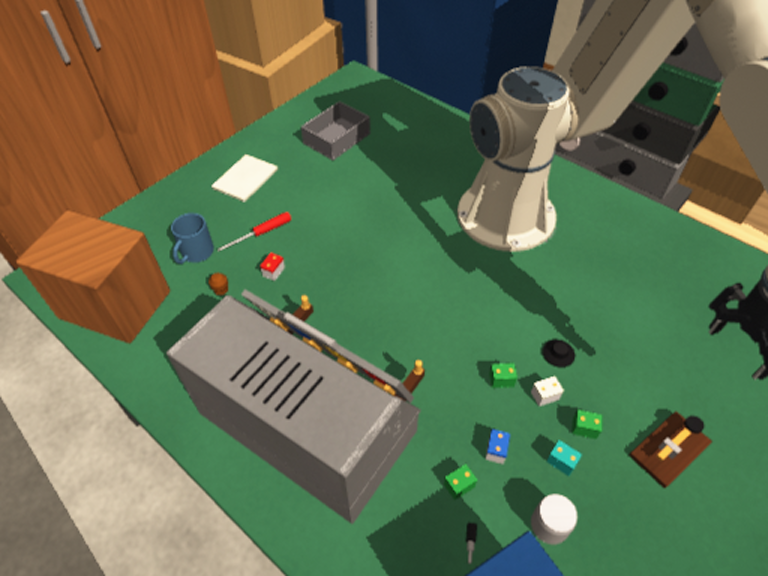

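View pics/a_top.png

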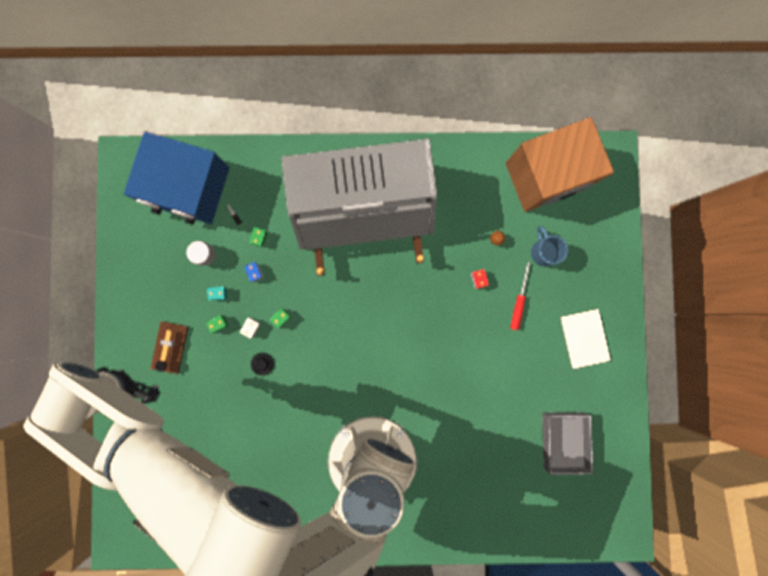

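```bash
cat > h.py <<'E'
import numpy as np, cv2
from rig import r, grab_frame, spotter
def proj(f,X):
    X=np.atleast_2d(X); c=X@np.array(f["R"]).T+np.array(f["t"])
    return np.c_[f["fx"]*c[:,0]/c[:,2]+f["cx"],f["fy"]*c[:,1]/c[:,2]+f["cy"]]
def unproj(f,u,v,z):
    R=np.array(f["R"]);t=np.array(f["t"]); d=R.T@np.array([(u-f["cx"])/f["fx"],(v-f["cy"])/f["fy"],1]); o=-R.T@t
    return o+d*(z-o[2])/d[2]
def crop(f,u0,v0,u1,v1,s,name,pts=None,lines=None):
    im=f["img"][v0:v1,u0:u1,::-1]; im=cv2.resize(im,None,fx=s,fy=s,interpolation=cv2.INTER_CUBIC)
    q=lambda p:(int((p[0]-u0+.5)*s),int((p[1]-v0+.5)*s))
    for p in (pts if pts is not None else []): cv2.circle(im,q(p),2,(255,0,255),-1)
    for a,b in (lines or []): cv2.line(im,q(a),q(b),(0,255,255),1)
    cv2.imwrite("pics/"+name,im)
def box(f,cx,cy,yaw,x0,x1,y0,y1,z0,z1):
    c,s=np.cos(yaw),np.sin(yaw)
    P=[[cx+c*x-s*y,cy+s*x+c*y,z] for z in(z0,z1) for x,y in((x0,y0),(x1,y0),(x1,y1),(x0,y1))]
    p=proj(f,P); E=[(0,1),(1,2),(2,3),(3,0),(4,5),(5,6),(6,7),(7,4),(0,4),(1,5),(2,6),(3,7)]
    return [(p[a],p[b]) for a,b in E]
E
python3 - <<'E'
from h import *
a=grab_frame("top"); b=grab_frame("scene")
crop(a,180,85,300,190,6,"b1.png")
crop(b,105,185,285,350,4,"b2.png")
E
```

```text
(no output)
```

View pics/b1.png

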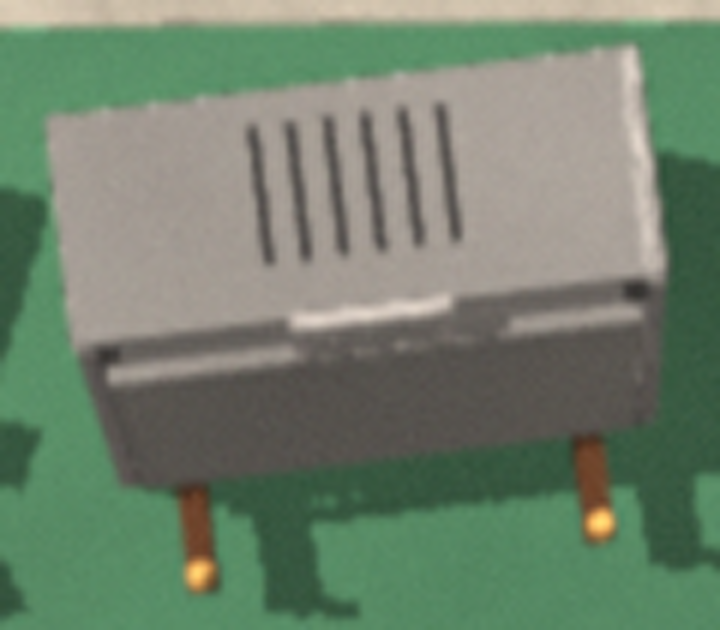

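View pics/b2.png

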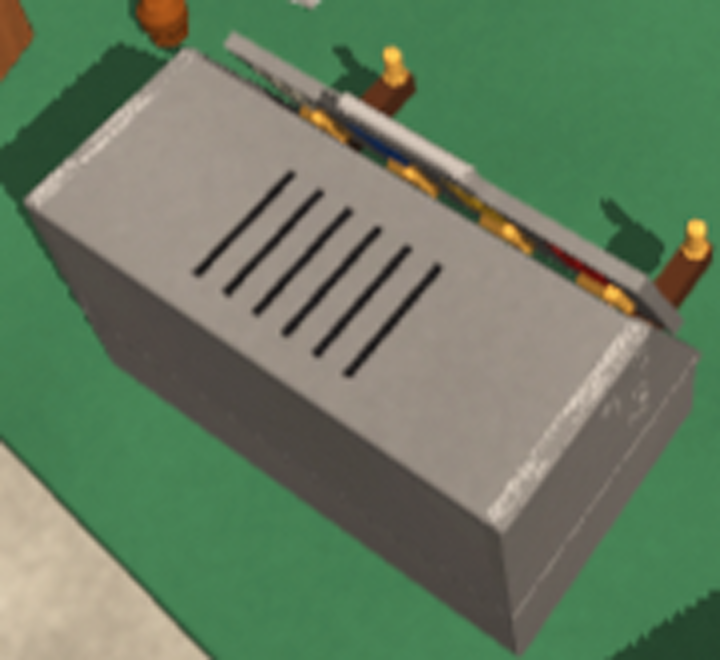

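```bash
cat > fit.py <<'E'
from h import *
from scipy.optimize import least_squares
a=grab_frame("top"); b=grab_frame("scene")
ta=np.array([(47,117),(635,45),(663,275),(82,347)])/6+[180,85]-.5
tb=np.array([(503,527),(28,202),(190,52),(645,322),(518,655)])/4+[105,185]-.5
L=np.array([(218,191,227),(218,-191,227),(68,-191,227),(68,191,227),(218,191,0)],float)
def W(p,L):
    c,s=np.cos(p[2]),np.sin(p[2]); return np.c_[p[0]+c*L[:,0]-s*L[:,1],p[1]+s*L[:,0]+c*L[:,1],L[:,2]]
ra=lambda p:(proj(a,W(p,L[:4]))-ta).ravel()
rb=lambda p:(proj(b,W(p,L))-tb).ravel()
for n,fn in(("a",ra),("b",rb),("ab",lambda p:np.r_[ra(p),rb(p)])):
    s=least_squares(fn,[627,5,.1],x_scale=[1,1,.01],loss="soft_l1"); print(n,s.x,fn(s.x).round(1))
p=s.x
def loc(X):
    c,s_=np.cos(p[2]),np.sin(p[2]); d=X[:2]-p[:2]; return (c*d[0]+s_*d[1],-s_*d[0]+c*d[1])
for f,o,sc,pts in((a,(180,85),6,[(200,572),(600,521)]),(b,(105,185),4,[(696,228),(392,52)])):
    for u,v in pts:
        X=unproj(f,u/sc+o[0]-.5,v/sc+o[1]-.5,103); print(X.round(1),np.round(loc(X),1))
E
python3 fit.py
```

```text
a [6.22269209e+02 5.90378437e+00 1.14407208e-01] [-0.5 -0.1  0.7 -0.2  1.2 -0.  -1.8  0.3]
b [6.26233047e+02 5.98652022e+00 1.13563378e-01] [-0.   0.3 -1.8 -1.5 -1.4 -2.5  1.8  0.4  1.   0.4]
ab [6.24440831e+02 6.69256605e+00 1.09733641e-01] [-0.5 -0.9  0.8 -0.6  1.1 -0.4 -1.9 -0.5  0.3 -0.  -1.1 -2.1 -0.6 -3.
  2.2  0.3  1.2  0.1]
[535.  135.2 103. ] [-74.9 137.5]
[ 567.1 -138.9  103. ] [ -73.  -138.4]
[541.6 139.3 103. ] [-67.8 140.9]
[ 571.1 -139.5  103. ] [ -69.1 -139.4]
```

```bash
cat >> h.py <<'E'
C=np.array([625.5,6.0]); YAW=0.112
def con(x,y):
    c,s=np.cos(YAW),np.sin(YAW); return np.array([C[0]+c*x-s*y,C[1]+s*x+c*y])
def toloc(X):
    c,s=np.cos(YAW),np.sin(YAW); d=np.array(X[:2])-C; return np.array([c*d[0]+s*d[1],-s*d[0]+c*d[1]])
from scipy.spatial.transform import Rotation as Ro
def shift(*targets,start=None):
    """targets: (x,y,z_grasp,yaw) tool down; prints rows shifts in tool frame of now (fraction)"""
    s=r.sense(); p=np.array(s["eef_pos"]); R=Ro.from_euler("xyz",s["tcp_rot"]).as_matrix()
    print("clock %.2f tcp %s grasp z %.1f rpy %s open %.3f F %s"%(s["clock"],p.round(1),p[2]-155,np.round(s["tcp_rot"],3),s["opening"],np.round(s["contact_force"],1)),"q",np.round(s["qpos"],2))
    yn=s["tcp_rot"][2]
    for x,y,z,yaw in targets:
        d=R.T@(np.array([x,y,z+155])-p); tw=-((yaw-yn+np.pi)%(2*np.pi)-np.pi)/np.pi
        print((d/1000).round(4),"tw",round(tw,4))
E
python3 - <<'E'
from h import *
Y=YAW+np.pi
shift((539.5,138.3,165,Y),(539.5,138.3,95,Y))
E
```

```text
clock 1.90 tcp [261.6 567.6 404.7] grasp z 249.7 rpy [ 3.142 -0.     2.71 ] open 1.001 F [-0.   0.1 -0.1] q [ 1.14  0.35  1.63  0.    1.16 -0.  ]
[-0.4321 -0.2736  0.0847] tw -0.1731
[-0.4321 -0.2736  0.1547] tw -0.1731
```

>>> apply_moves:
  motion: "0 -0.2 -0.12 0 -0.08; 0 -0.4321 -0.2736 0.06 -0.1731; 0 -0.4321 -0.2736 0.0847 -0.1731; 0 -0.4321 -0.2736 0.0847 -0.1731; 0 -0.4321 -0.2736 0.0847 -0.1731; 0 -0.4321 -0.2736 0.0847 -0.1731; 0 -0.4321 -0.2736 0.0847 -0.1731; 0 -0.4321 -0.2736 0.0847 -0.1731; 0 -0.4321 -0.2736 0.0847 -0.1731; 0 -0.4321 -0.2736 0.0847 -0.1731; 0 -0.4321 -0.2736 0.0847 -0.1731; 0 -0.4321 -0.2736 0.0847 -0.1731; 0 -0.4321 -0.2736 0.0847 -0.1731; 0 -0.4321 -0.2736 0.0847 -0.1731; 0 -0.4321 -0.2736 0.0847 -0.1731; 0 -0.4321 -0.2736 0.0847 -0.1731; 0 -0.4321 -0.2736 0.0847 -0.1731; 0 -0.4321 -0.2736 0.0847 -0.1731"
  squeeze: 25

```text
clock: 3.4
eef_pos: [539.1, 139.3, 320.3]
tcp_rot: [3.141, 0.0, -3.028]
contact_force: [-0.3, -0.1, 0.5]
opening: 0.496
```

Run:
```python
from h import *
Y=YAW+np.pi
shift((539.5,138.3,95,Y))
a=grab_frame("top"); b=grab_frame("scene")
crop(a,160,85,300,195,4,"c1.png")
crop(b,185,130,345,290,4,"c2.png")
```

```text
clock 3.40 tcp [539.1 139.3 320.3] grasp z 165.3 rpy [ 3.141  0.    -3.028] open 0.496 F [-0.3 -0.1  0.5] q [ 0.25  0.35  1.86  0.    0.94 -1.43]
[-0.0003 -0.0011  0.0703] tw 0.0005
```

View pics/c2.png

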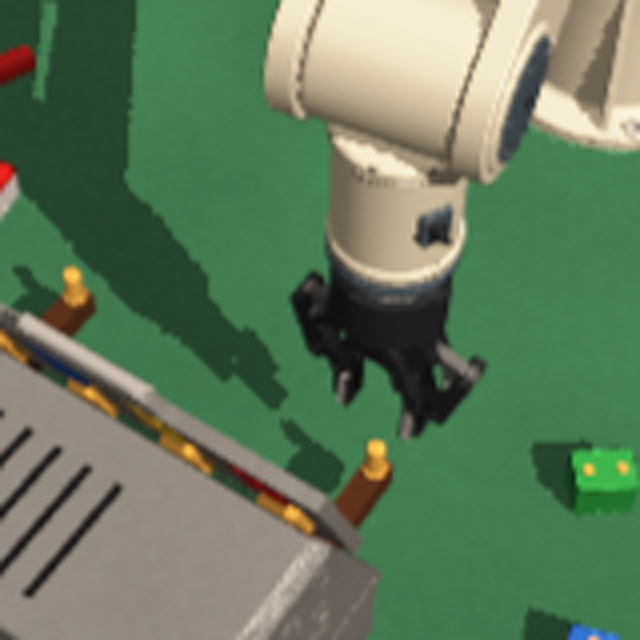

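The gripper hovers over the left pin at about (375,455). I descend and grip.

>>> apply_moves:
  motion: "0 0 -0.001 0.04 0; 0 0 -0.001 0.07 0; 0 0 -0.001 0.07 0; 0 0 -0.001 0.07 0; -1 0 -0.001 0.07 0; -1 0 -0.001 0.07 0; -1 0 -0.001 0.07 0; -1 0 -0.001 0.07 0; -1 0 -0.001 0.07 0; -1 0 -0.001 0.07 0; -1 0 -0.001 0.07 0; -1 0 -0.001 0.07 0"
  squeeze: 30

```text
clock: 4.5
eef_pos: [540.3, 138.4, 252.0]
tcp_rot: [3.14, 0.003, -3.03]
contact_force: [-1.1, 6.6, 2.0]
opening: 0.15
```

>>> apply_moves:
  motion: "-1 0.01 0 0 0; -1 0.02 0 0 0; -1 0.03 0 0 0; -1 0.04 0 0 0; -1 0.05 0 0 0; -1 0.06 0 0 0; -1 0.07 0 0 0; -1 0.08 0 0 0; -1 0.09 0 0 0; -1 0.09 0 0 0"

```text
clock: 5.33
eef_pos: [449.9, 128.1, 252.0]
tcp_rot: [3.139, 0.004, -3.03]
contact_force: [-4.2, 6.8, 3.1]
opening: 0.15
```

>>> apply_moves:
  motion: "-1 0.004 0 0 0; -1 0.008 0 0 0; -1 0.012 0 0 0; -1 0.016 0 0 0; -1 0.02 0 0 0; -1 0.02 0 0 0"

```text
clock: 5.83
eef_pos: [435.2, 126.4, 252.6]
tcp_rot: [3.139, 0.017, -3.029]
contact_force: [20.5, 6.3, -18.7]
opening: 0.15
```

>>> apply_moves:
  motion: "0 0 0 0 0; 0 0 0 0 0; 0 0 0 0 0; 0 0 0 0 0; 0 0 0 -0.03 0; 0 0 0 -0.06 0; 0 0 0 -0.08 0; 0 0 0 -0.08 0"

```text
clock: 6.5
eef_pos: [431.4, 125.3, 333.8]
tcp_rot: [3.141, 0.006, -3.03]
contact_force: [0.9, 1.1, 0.8]
opening: 0.501
```

Run:
```python
from h import *
Y=YAW+np.pi
shift((570.5,-139.5,165,Y),(570.5,-139.5,96,Y))
```

```text
clock 6.50 tcp [431.4 125.3 333.8] grasp z 178.8 rpy [ 3.141  0.006 -3.03 ] open 0.501 F [0.9 1.1 0.8] q [ 0.28  0.17  2.07  0.    0.9  -1.4 ]
[-0.1085 -0.2787  0.0141] tw -0.0
[-0.1081 -0.2788  0.0831] tw -0.0
```

>>> apply_moves:
  motion: "0 -0.1085 -0.2798 0.014 0; 0 -0.1085 -0.2798 0.014 0; 0 -0.1085 -0.2798 0.014 0; 0 -0.1085 -0.2798 0.014 0; 0 -0.1085 -0.2798 0.014 0; 0 -0.1085 -0.2798 0.014 0; 0 -0.1085 -0.2798 0.014 0; 0 -0.1085 -0.2798 0.014 0; 0 -0.1085 -0.2798 0.014 0; 0 -0.1085 -0.2798 0.014 0; 0 -0.1085 -0.2798 0.014 0"

```text
clock: 7.42
eef_pos: [568.5, -139.8, 315.4]
tcp_rot: [3.141, -0.002, -3.029]
contact_force: [0.2, -0.4, -0.5]
opening: 0.5
```

Run:
```python
from h import *
Y=YAW+np.pi
shift((570.5,-140.5,95,Y))
b=grab_frame("scene")
crop(b,145,130,345,290,4,"d2.png")
```

```text
clock 7.42 tcp [ 568.5 -139.8  315.4] grasp z 160.4 rpy [ 3.141e+00 -2.000e-03 -3.029e+00] open 0.500 F [ 0.2 -0.4 -0.5] q [-0.24  0.39  1.8   0.    0.95 -1.93]
[-0.002  -0.001   0.0654] tw 0.0001
```

View pics/d2.png

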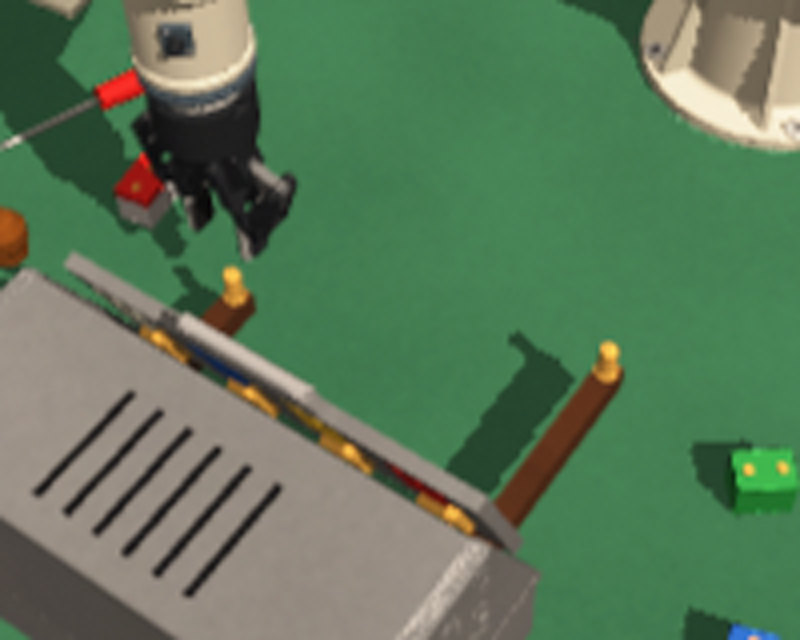

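The left support is out (its pin is at (608,355)) and the gripper hovers over the right pin at (233,280). Next: descend, grip, pull.

>>> apply_moves:
  motion: "0 -0.002 -0.001 0.04 0; 0 -0.002 -0.001 0.065 0; 0 -0.002 -0.001 0.065 0; 0 -0.002 -0.001 0.065 0; -1 -0.002 -0.001 0.065 0; -1 -0.002 -0.001 0.065 0; -1 -0.002 -0.001 0.065 0; -1 -0.002 -0.001 0.065 0; -1 -0.002 -0.001 0.065 0; -1 -0.002 -0.001 0.065 0; -1 -0.002 -0.001 0.065 0; -1 -0.002 -0.001 0.065 0"
  squeeze: 30

```text
clock: 8.47
eef_pos: [571.9, -140.0, 253.0]
tcp_rot: [3.139, 0.002, -3.03]
contact_force: [0.5, 13.3, 5.8]
opening: 0.151
```

>>> apply_moves:
  motion: "-1 0.01 0 0 0; -1 0.02 0 0 0; -1 0.03 0 0 0; -1 0.04 0 0 0; -1 0.05 0 0 0; -1 0.06 0 0 0; -1 0.07 0 0 0; -1 0.08 0 0 0; -1 0.09 0 0 0; -1 0.09 0 0 0"

```text
clock: 9.3
eef_pos: [481.0, -150.4, 252.9]
tcp_rot: [3.139, 0.001, -3.031]
contact_force: [-3.5, 14.0, 12.0]
opening: 0.15
```

>>> apply_moves:
  motion: "-1 0.004 0 0 0; -1 0.008 0 0 0; -1 0.012 0 0 0; -1 0.016 0 0 0; -1 0.02 0 0 0; -1 0.02 0 0 0"

```text
clock: 9.8
eef_pos: [465.8, -152.1, 253.5]
tcp_rot: [3.14, 0.012, -3.033]
contact_force: [19.2, 26.8, -4.1]
opening: 0.149
```

>>> apply_moves:
  motion: "0 0 0 0 0; 0 0 0 0 0; 0 0 0 0 0; 0 0 0 0 0; 0 0 0 -0.04 0; 0 0 0 -0.08 0; 0 0 0 -0.12 0; 0 0 0 -0.16 0; 0 0 0 -0.2 0.1; 0 0 0 -0.22 0.3; 0 0 0 -0.22 0.5; 0 0 0 -0.22 0.5; 0 0 0 -0.22 0.5; 0 0 0 -0.22 0.5; 0 0 0 -0.22 0.5; 0 0 0 -0.22 0.5; 0 0 0 -0.22 0.5; 0 0 0 -0.22 0.5; 0 0 0 -0.22 0.5; 0 0 0 -0.22 0.5"

```text
clock: 11.47
eef_pos: [461.9, -154.2, 471.1]
tcp_rot: [-3.141, 0.0, 1.747]
contact_force: [0.4, 0.3, 0.1]
opening: 0.499
```

```bash
sed -i 's/^C=.*/C=np.array([624.7,6.2]); YAW=0.110/' h.py
cat >> h.py <<'E'
def bar(e):  # elevation rad -> world xyz of bar
    x=-185*np.cos(e)-6*np.sin(e); z=85+185*np.sin(e)-6*np.cos(e)
    return np.r_[con(x,0),z]
E
python3 - <<'E'
from h import *
a=grab_frame("top"); b=grab_frame("scene")
for n in("top","scene"): print([(np.round(d["point"],1),round(d["conf"],2)) for d in spotter.place_of("flap_bar",n)])
for f in(a,b):
  pts=[];
  for th in(0,.04,.08,.12):
    e=np.radians(115)-th; print(th,bar(e).round(1))
    x=-185*np.cos(e)-6*np.sin(e); z=85+185*np.sin(e)-6*np.cos(e)
    pts+= [np.r_[con(x,y),z] for y in(-50,50)]
  P=proj(f,pts)
  if f is a: crop(f,210,110,270,150,12,"e1.png",P)
  else: crop(f,165,195,245,240,9,"e2.png",P)
shift((C[0],C[1],300,YAW+np.pi/2))
E
```

```text
[(array([685.3,  14.3, 257.6]), 0.97)]
[(array([685.7,  14.8, 264.1]), 0.89), (array([ 691.1, -109.2,  156.5]), 0.29)]
0 [697.   14.2 255.2]
0.04 [690.2  13.4 258. ]
0.08 [683.3  12.7 260.5]
0.12 [676.2  11.9 262.7]
0 [697.   14.2 255.2]
0.04 [690.2  13.4 258. ]
0.08 [683.3  12.7 260.5]
0.12 [676.2  11.9 262.7]
clock 11.67 tcp [ 462.  -154.1  471.1] grasp z 316.1 rpy [-3.142  0.     1.758] open 0.501 F [ 0.6 -0.5  0.1] q [-0.33  0.07  1.84 -0.    1.23 -0.51]
[0.1273 0.1897 0.016 ] tw 0.0245
```

View pics/e1.png

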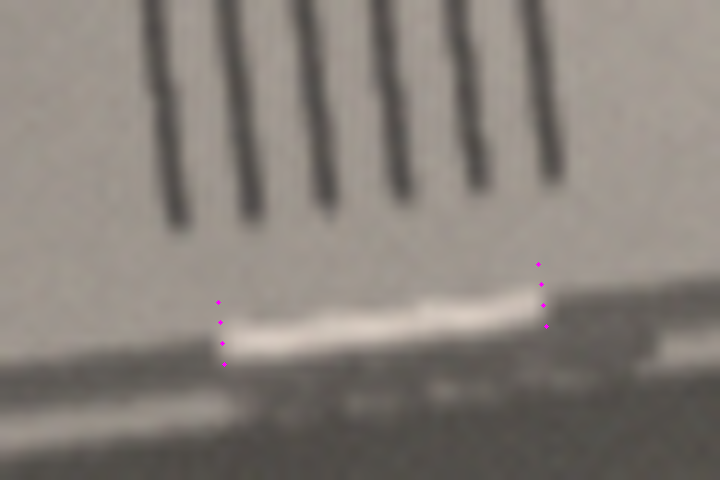

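View pics/e2.png

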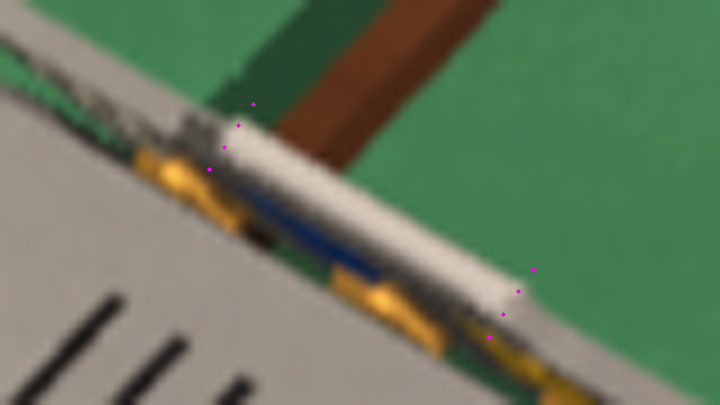

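Run:
```python
from h import *
b=bar(np.radians(115)-.075); y=YAW+np.pi/2
shift((b[0],b[1],320,y),(b[0],b[1],b[2],y))
```

```text
clock 11.67 tcp [ 462.  -154.1  471.1] grasp z 316.1 rpy [-3.142  0.     1.758] open 0.501 F [ 0.6 -0.5  0.1] q [-0.33  0.07  1.84 -0.    1.23 -0.51]
[ 0.1227  0.2493 -0.004 ] tw 0.0245
[0.1227 0.2493 0.0559] tw 0.0245
```

>>> apply_moves:
  motion: "0 0.1227 0.2493 -0.004 0.0245; 0 0.1227 0.2493 -0.004 0.0245; 0 0.1227 0.2493 -0.004 0.0245; 0 0.1227 0.2493 -0.004 0.0245; 0 0.1227 0.2493 -0.004 0.0245; 0 0.1227 0.2493 -0.004 0.0245; 0 0.1227 0.2493 -0.004 0.0245; 0 0.1227 0.2493 -0.004 0.0245; 0 0.1227 0.2493 -0.004 0.0245; 0 0.1227 0.2493 -0.004 0.0245; 0 0.1227 0.2493 -0.004 0.0245; 0 0.1227 0.2493 0.026 0.0245; 0 0.1227 0.2493 0.05 0.0245; 0 0.1227 0.2493 0.056 0.0245; 0 0.1227 0.2493 0.056 0.0245; 0 0.1227 0.2493 0.056 0.0245"

```text
clock: 13.0
eef_pos: [684.9, 11.4, 416.0]
tcp_rot: [3.141, 0.0, 1.676]
contact_force: [0.2, -0.3, 0.7]
opening: 0.502
```

Run:
```python
from h import *
b=bar(np.radians(115)-.075); y=YAW+np.pi/2
shift((b[0],b[1],b[2],y))
a=grab_frame("top");b=grab_frame("scene")
crop(b,145,130,285,260,5,"f2.png")
```

```text
clock 13.00 tcp [684.9  11.4 416. ] grasp z 261.0 rpy [3.141 0.    1.676] open 0.502 F [ 0.2 -0.3  0.7] q [ 0.01  0.44  1.48 -0.    1.22 -0.09]
[ 0.0014 -0.0006  0.0009] tw -0.0014
```

View pics/f2.png

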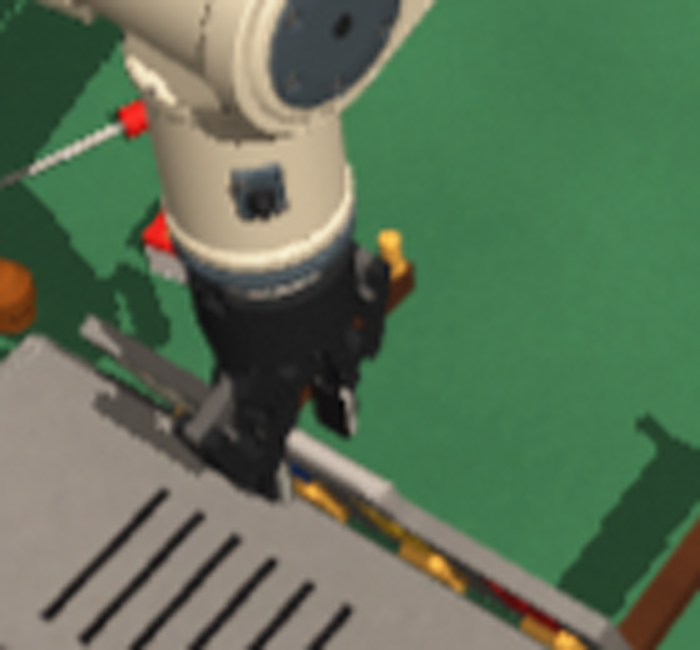

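>>> apply_moves:
  motion: "-1 0 0 0 0; -1 0 0 0 0; -1 0 0 0 0; -1 0 0 0 0; -1 0 0 0 0; -1 0 0 0 0; -1 0 0 0 0; -1 0 0 0 0"
  squeeze: 25

```text
clock: 13.77
eef_pos: [685.4, 12.1, 416.1]
tcp_rot: [3.14, 0.0, 1.677]
contact_force: [0.5, 0.8, 5.6]
opening: 0.136
```

Run:
```python
from h import *
s=r.sense(); p=s["eef_pos"]; print(p,s["opening"],s["contact_force"])
l=toloc(p); print(l, p[2]-155)
x=l[0]; 
# angle from x
from scipy.optimize import brentq
e0=brentq(lambda e:-185*np.cos(e)-6*np.sin(e)-x,1.5,2.1); print(np.degrees(e0),115-np.degrees(e0), bar(e0)[2])
b0=bar(e0); dx0=-185*np.cos(e0)-6*np.sin(e0)
# tool y = +console x, tool z = down
for e in np.arange(np.degrees(e0)//5*5,-1,-5):
    E=np.radians(e); print(int(e), round((-185*np.cos(E)-6*np.sin(E)-dx0)/1000,4), round((b0[2]-bar(E)[2])/1000,4))
```

```text
[685.36093667  12.05251755 416.09822972] 0.13625534540624148 [0.5269247  0.77702054 5.61994179]
[60.93678734 -0.84210905] 261.09822971848973
111.07872289746592 3.921277102534077 259.7790260531558
110 -0.0033 -0.0011
105 -0.0189 -0.0055
100 -0.0347 -0.0085
95 -0.0508 -0.01
90 -0.0669 -0.0102
85 -0.083 -0.009
80 -0.099 -0.0064
75 -0.1146 -0.0024
70 -0.1298 0.003
65 -0.1446 0.0096
60 -0.1586 0.0176
55 -0.172 0.0267
50 -0.1844 0.0369
45 -0.196 0.0482
40 -0.2065 0.0605
35 -0.2159 0.0736
30 -0.2242 0.0875
25 -0.2311 0.102
20 -0.2368 0.1171
15 -0.2412 0.1327
10 -0.2442 0.1486
5 -0.2458 0.1646
0 -0.2459 0.1808
```

>>> apply_moves:
  motion: "-1 0 -0.0033 -0.0011 0; -1 0 -0.0110 -0.0035 0; -1 0 -0.0189 -0.0055 0; -1 0 -0.0268 -0.0071 0; -1 0 -0.0347 -0.0085 0; -1 0 -0.0427 -0.0094 0; -1 0 -0.0508 -0.0100 0; -1 0 -0.0588 -0.0103 0; -1 0 -0.0669 -0.0102 0; -1 0 -0.0750 -0.0097 0; -1 0 -0.0830 -0.0090 0; -1 0 -0.0910 -0.0078 0; -1 0 -0.0990 -0.0064 0; -1 0 -0.1068 -0.0045 0; -1 0 -0.1146 -0.0024 0; -1 0 -0.1222 0.0002 0; -1 0 -0.1298 0.0030 0; -1 0 -0.1298 0.0030 0"

```text
clock: 15.27
eef_pos: [553.8, -2.3, 411.1]
tcp_rot: [-3.138, 0.001, 1.677]
contact_force: [-2.6, -5.2, 2.3]
opening: 0.131
```

Run:
```python
from h import *
s=r.sense(); p=s["eef_pos"]; print(toloc(p),p[2]-155,s["opening"],s["contact_force"])
b=grab_frame("scene")
crop(b,145,130,285,260,5,"g2.png")
from scipy.optimize import brentq
x=toloc(p)[0]; e0=brentq(lambda e:-185*np.cos(e)-6*np.sin(e)-x,.9,2.1); print(np.degrees(e0), bar(e0)[2])
dx0=x
for e in (65,60,55,50,45,40,35,30,25,20,15,10,5,2.5,0):
    E=np.radians(e); print(e, round((-185*np.cos(E)-6*np.sin(E)-x)/1000,4), round((p[2]-155-bar(E)[2])/1000,4))
```

```text
[-71.42929949  -0.66804328] 256.08288987594767 0.13109549595275402 [-2.56130292 -5.24468164  2.32600955]
69.15787761856315 255.75964152841738
65 -0.0122 0.006
60 -0.0263 0.0139
55 -0.0396 0.023
50 -0.0521 0.0332
45 -0.0636 0.0445
40 -0.0741 0.0568
35 -0.0836 0.0699
30 -0.0918 0.0838
25 -0.0988 0.0983
20 -0.1045 0.1134
15 -0.1088 0.129
10 -0.1118 0.1449
5 -0.1134 0.1609
2.5 -0.1137 0.169
0 -0.1136 0.1771
```

View pics/g2.png

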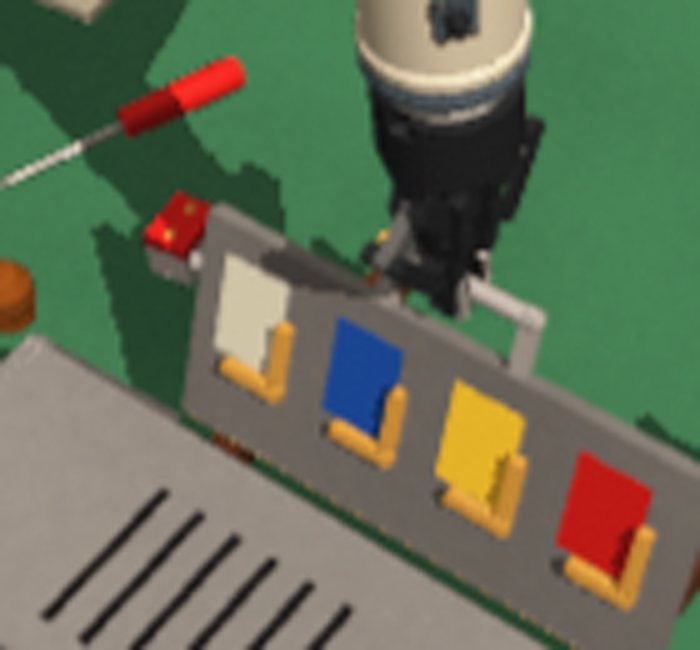

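The bar is held at about (480,280) and the flap follows at about 69° above level. I continue the arc.

>>> apply_moves:
  motion: "-1 0 -0.0060 0.0028 0; -1 0 -0.0122 0.0060 0; -1 0 -0.0193 0.0098 0; -1 0 -0.0263 0.0139 0; -1 0 -0.0331 0.0184 0; -1 0 -0.0396 0.0230 0; -1 0 -0.0460 0.0280 0; -1 0 -0.0521 0.0332 0; -1 0 -0.0580 0.0388 0; -1 0 -0.0636 0.0445 0; -1 0 -0.0690 0.0506 0; -1 0 -0.0741 0.0568 0; -1 0 -0.0790 0.0633 0; -1 0 -0.0836 0.0699 0; -1 0 -0.0878 0.0768 0; -1 0 -0.0918 0.0838 0; -1 0 -0.0954 0.0910 0; -1 0 -0.0988 0.0983 0; -1 0 -0.1018 0.1058 0; -1 0 -0.1045 0.1134 0"

```text
clock: 16.98
eef_pos: [451.5, -13.1, 298.1]
tcp_rot: [3.141, 0.001, 1.677]
contact_force: [5.8, -6.3, 0.9]
opening: 0.129
```

Run:
```python
from h import *
s=r.sense(); p=s["eef_pos"]; print(toloc(p),p[2]-155,s["opening"],s["contact_force"])
x=toloc(p)[0]
for e in (20,15,10,5,2.5,0,-1):
    E=np.radians(e); print(e, round((-185*np.cos(E)-6*np.sin(E)-x)/1000,4), round((p[2]-155-bar(E)[2])/1000,4))
```

```text
[-174.30280839   -0.17719069] 143.12509792514425 0.1289935606307068 [ 5.79312708 -6.32631963  0.89049084]
20 -0.0016 0.0005
15 -0.0059 0.016
10 -0.0089 0.0319
5 -0.0105 0.048
2.5 -0.0108 0.056
0 -0.0107 0.0641
-1 -0.0106 0.0674
```

>>> apply_moves:
  motion: "-1 0 -0.0038 0.0080 0; -1 0 -0.0059 0.0160 0; -1 0 -0.0075 0.0240 0; -1 0 -0.0089 0.0319 0; -1 0 -0.0098 0.0400 0; -1 0 -0.0105 0.0480 0; -1 0 -0.0107 0.0560 0; -1 0 -0.0107 0.0600 0; -1 0 -0.0107 0.0630 0; -1 0 -0.0107 0.0650 0; -1 0 -0.0107 0.0650 0"

```text
clock: 17.9
eef_pos: [442.9, -13.8, 235.2]
tcp_rot: [3.137, 0.0, 1.676]
contact_force: [4.6, -0.8, 20.9]
opening: 0.128
```

>>> apply_moves:
  motion: "-1 0 0 0.001 0; -1 0 0 0.002 0; -1 0 0 0.002 0; -1 0 0 0.002 0"

```text
clock: 18.23
eef_pos: [442.8, -13.8, 233.6]
tcp_rot: [3.136, 0.0, 1.676]
contact_force: [1.7, -1.0, 27.9]
opening: 0.124
```

Run:
```python
from h import *
a=grab_frame("top");b=grab_frame("scene")
print(r.sense()["contact_force"])
L=[]
def fl(f):
    return box(f,C[0],C[1],YAW,-150,0,-170,170,85,85)
crop(a,160,85,300,195,5,"i1.png",lines=fl(a))
crop(b,145,110,335,290,4,"i2.png",lines=fl(b))
```

```text
[ 2.68663035 -1.0319459  27.61814119]
```

View pics/i2.png

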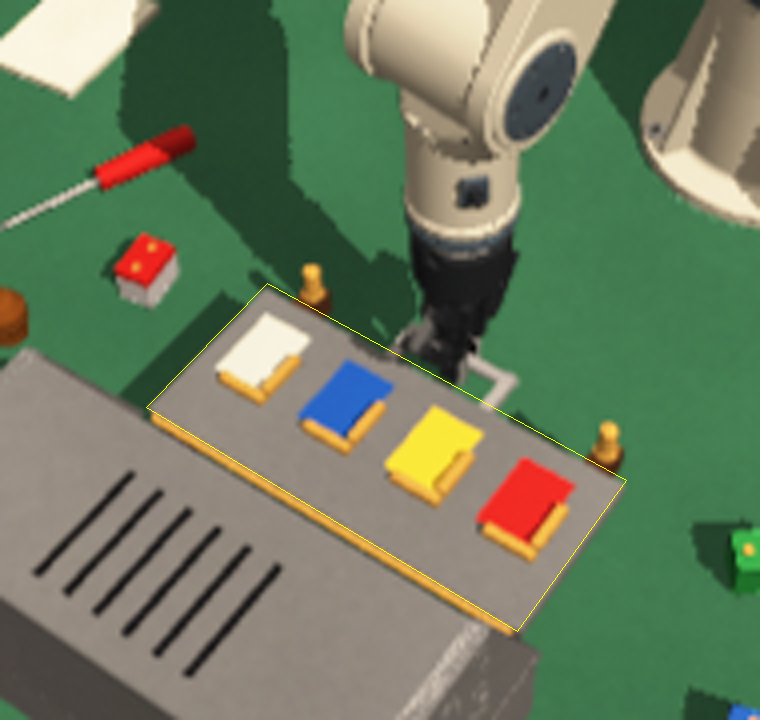

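View pics/i1.png

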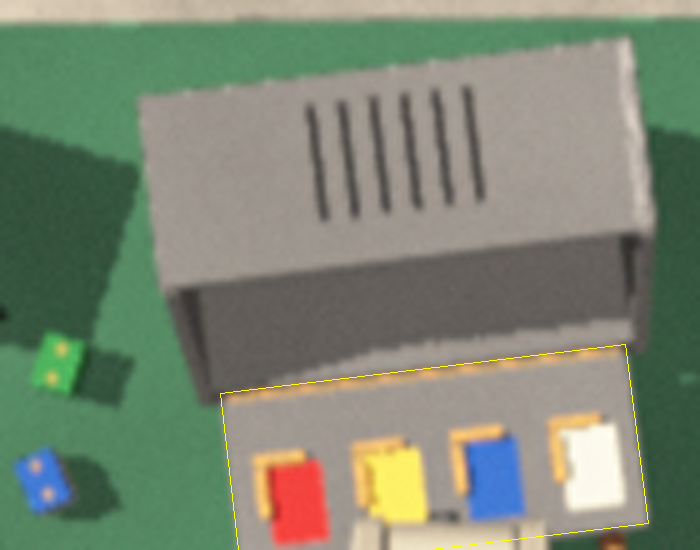

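>>> apply_moves:
  motion: "-0.5 0 0 -0.001 0; -0.5 0 0 -0.001 0; -0.5 0 0 -0.001 0; -0.5 0 0 -0.001 0; -0.5 0 0 -0.03 0; -0.5 0 0 -0.06 0; -0.5 0 0 -0.1 0; -0.5 0 0 -0.14 0; -0.5 0 0 -0.14 0"

```text
clock: 19.08
eef_pos: [443.1, -13.9, 377.7]
tcp_rot: [3.133, 0.001, 1.677]
contact_force: [1.8, 0.9, -0.4]
opening: 0.252
```

Run:
```python
from h import *
a=grab_frame("top");b=grab_frame("scene")
for n in ("top","scene"):
  for q in("mod_red_mid","mod_blue_mid","mod_white_mid","mod_yellow_mid"):
    print(n,q,[(np.round(d["point"],0).tolist(),round(d["conf"],2)) for d in spotter.boxes_of(q,n)])
crop(a,120,130,230,235,6,"j1.png")
crop(a,300,160,380,230,8,"j2.png")
crop(b,300,220,440,340,5,"j3.png")
crop(b,125,130,225,210,7,"j4.png")
crop(b,145,110,335,290,4,"j5.png",lines=box(b,C[0],C[1],YAW,-150,0,-170,170,85,85))
```

```text
top mod_red_mid [([518.0, -309.0, 36.0], 0.56)]
top mod_blue_mid [([483.0, 434.0, 35.0], 0.66)]
top mod_white_mid [([389.0, 340.0, 40.0], 0.63), ([398.0, 434.0, 37.0], 0.58)]
top mod_yellow_mid []
scene mod_red_mid [([524.0, -309.0, 34.0], 0.54)]
scene mod_blue_mid [([495.0, 440.0, 36.0], 0.64), ([557.0, 337.0, 35.0], 0.58), ([291.0, 317.0, 7.0], 0.58), ([653.0, 323.0, 37.0], 0.55)]
scene mod_white_mid [([391.0, 349.0, 36.0], 0.75), ([421.0, 263.0, 35.0], 0.73), ([407.0, 436.0, 41.0], 0.63)]
scene mod_yellow_mid [([752.0, 50.0, 189.0], 0.7)]
```

View pics/j1.png

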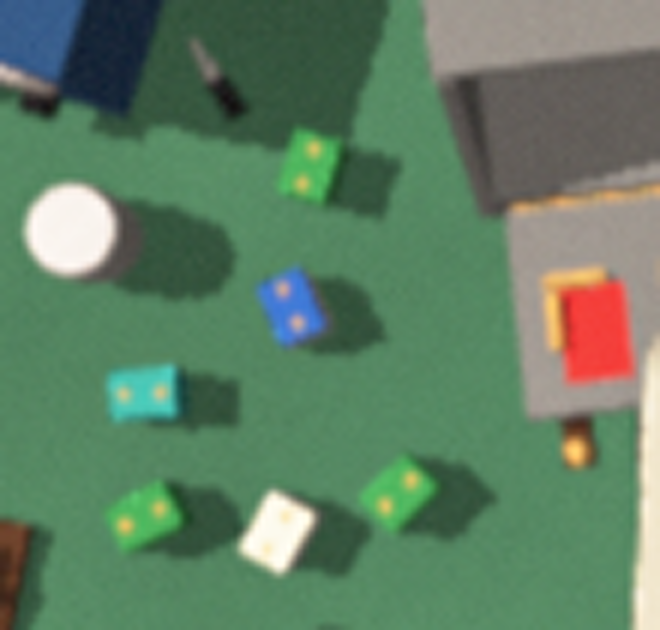

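View pics/j3.png

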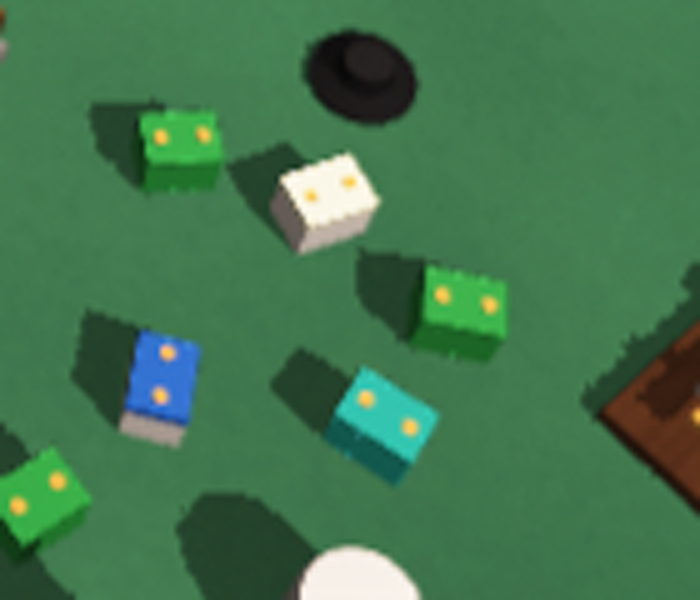

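View pics/j5.png

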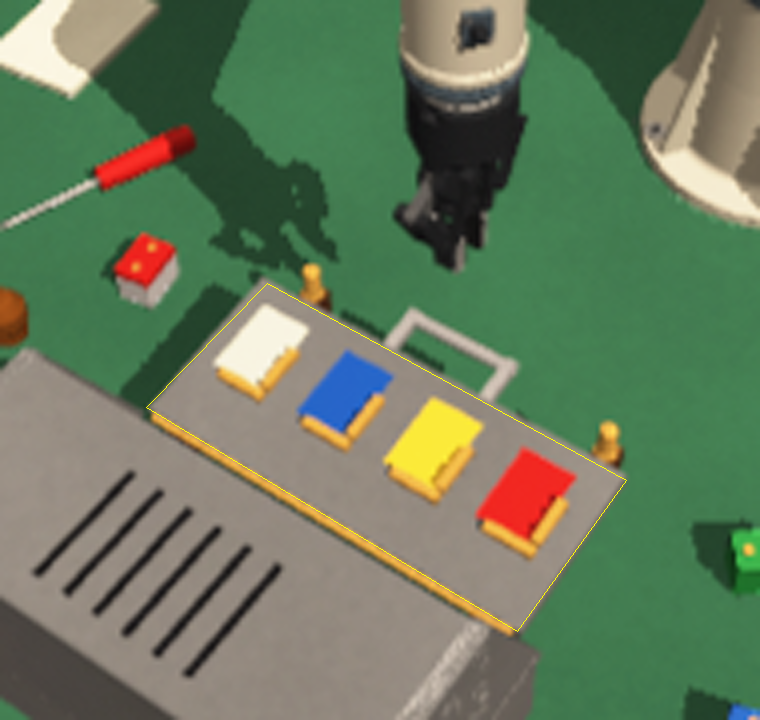

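```bash
cat >> h.py <<'E'
def flapP(e,x,y,z=0):
    return np.r_[con(x*np.cos(e)+z*np.sin(e),y), 85-x*np.sin(e)+z*np.cos(e)]
def bays(f,e,x0=-23,x1=23,y0=-17,y1=17):
    L=[]
    for yb in(123,41,-41,-123):
        P=proj(f,[flapP(e,-85+dx,yb+dy) for dx,dy in((x0,y0),(x1,y0),(x1,y1),(x0,y1))])
        L+=[(P[i],P[(i+1)%4]) for i in range(4)]
    P=proj(f,[flapP(e,dx,dy) for dx,dy in((0,-170),(-150,-170),(-150,170),(0,170))])
    return L+[(P[i],P[(i+1)%4]) for i in range(4)]
E
python3 - <<'E'
from h import *
b=grab_frame("scene")
for e in(0,3):
    crop(b,180,170,310,272,6,f"k{e}.png",lines=bays(b,np.radians(e)))
E
```

```text
(no output)
```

View pics/k0.png

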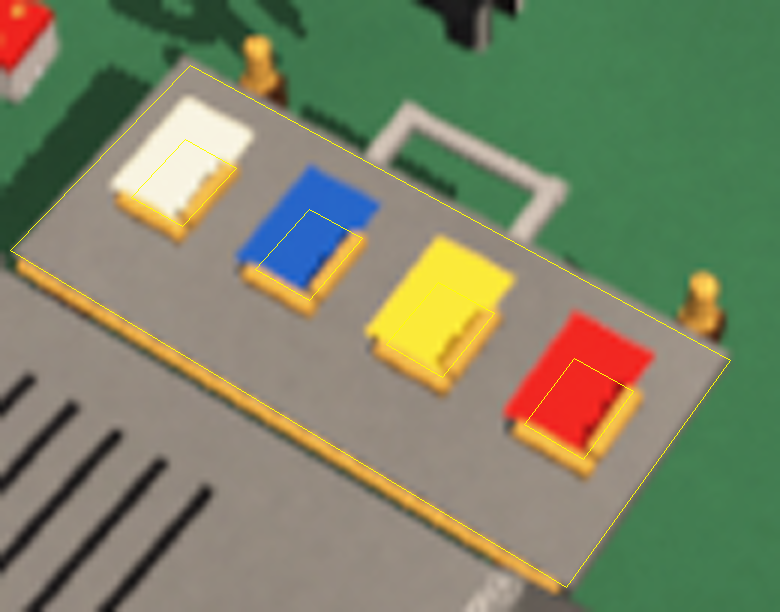

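View pics/k3.png

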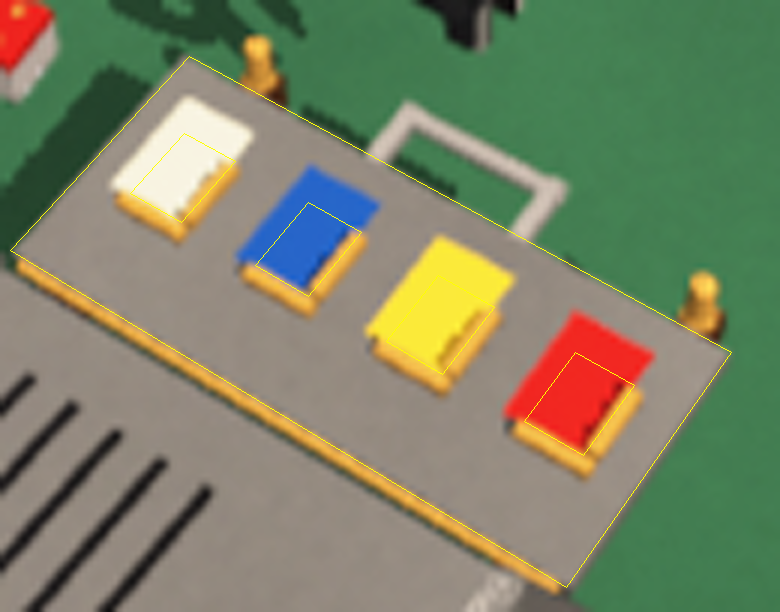

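Run:
```python
from h import *
i=cv2.imread("pics/i2.png");j=cv2.imread("pics/j5.png")
sh=cv2.phaseCorrelate(np.float32(cv2.cvtColor(i[430:600,380:620],6)),np.float32(cv2.cvtColor(j[430:600,380:620],6)));print("flap shift zoomed px",sh)
sh=cv2.phaseCorrelate(np.float32(cv2.cvtColor(i[430:700,50:350],6)),np.float32(cv2.cvtColor(j[430:700,50:350],6)));print("console shift",sh)
w=con(-135,0); shift((w[0],w[1],110,YAW+np.pi/2),(w[0],w[1],103,YAW+np.pi/2))
```

```text
flap shift zoomed px ((0.12505178891412072, -0.22486396664800168), 0.4691054403781891)
console shift ((0.11501872550059034, -0.10221838035042197), 0.8582810848848319)
clock 19.63 tcp [441.3 -13.9 370.9] grasp z 215.9 rpy [-3.14  -0.     1.677] open 0.252 F [-0.5  0.  -0.2] q [-0.03  0.1   2.04  0.    0.99 -0.14]
[-0.      0.0496  0.1058] tw -0.0013
[-0.      0.0496  0.1128] tw -0.0013
```

>>> apply_moves:
  motion: "-1 0 0.0496 0.04 0; -1 0 0.0496 0.08 0; -1 0 0.0496 0.09 0; -1 0 0.0496 0.095 0; -1 0 0.0496 0.1 0; -1 0 0.0496 0.104 0; -1 0 0.0496 0.104 0"

```text
clock: 20.22
eef_pos: [490.5, -8.7, 268.0]
tcp_rot: [3.141, 0.0, 1.677]
contact_force: [-0.6, 0.6, -0.7]
opening: 0.001
```

>>> apply_moves:
  motion: "-1 0 0 0.002 0; -1 0 0 0.004 0; -1 0 0 0.004 0; -1 0 0 0.004 0"

```text
clock: 20.55
eef_pos: [490.9, -8.6, 264.2]
tcp_rot: [3.14, 0.0, 1.677]
contact_force: [0.9, -0.2, 0.1]
opening: -0.003
```

>>> apply_moves:
  motion: "-1 0 0 0.002 0; -1 0 0 0.004 0; -1 0 0 0.004 0; -1 0 0 0.004 0"

```text
clock: 20.88
eef_pos: [490.6, -8.6, 259.4]
tcp_rot: [-3.141, -0.0, 1.677]
contact_force: [-0.5, 0.2, 0.3]
opening: 0.001
```

>>> apply_moves:
  motion: "-1 0 0 0.001 0; -1 0 0 0.002 0; -1 0 0 0.002 0; -1 0 0 0.002 0"

```text
clock: 21.22
eef_pos: [490.7, -8.6, 258.4]
tcp_rot: [-3.142, -0.0, 1.677]
contact_force: [-4.4, -0.3, 14.2]
opening: 0.003
```

>>> apply_moves:
  motion: "-1 0 0 -0.03 0; -1 0 0 -0.07 0; -1 0 0 -0.11 0; -0.2 0 0 -0.14 0; -0.2 0 0 -0.14 0"

```text
clock: 21.63
eef_pos: [492.4, -8.6, 403.7]
tcp_rot: [3.132, 0.001, 1.677]
contact_force: [1.2, -0.6, 0.4]
opening: 0.274
```

```bash
cat >> h.py <<'E'
def cap(f,color,near,z=38,rad=60,verb=True):
    """pose of cap (top face at z) near world xy; returns x,y,yaw(long axis)"""
    S=6; n=int(2*rad*S/2)  # 0.333 mm.. rectify at 3 px/mm
    k=3; N=2*rad*k
    g=np.array([[(near[0]+rad-(v+.5)/k, near[1]+rad-(u+.5)/k, z)] for v in(0,N-1) for u in(0,N-1)]).reshape(-1,3)
    src=proj(f,g).astype(np.float32); dst=np.float32([[0,0],[N-1,0],[0,N-1],[N-1,N-1]])
    H=cv2.getPerspectiveTransform(src,dst); im=cv2.warpPerspective(f["img"],H,(N,N),flags=cv2.INTER_CUBIC)
    h=cv2.cvtColor(im,cv2.COLOR_RGB2HSV).astype(int); R_,G_,B_=[im[...,i].astype(int) for i in range(3)]
    if color=="red": m=(R_-np.maximum(G_,B_)>70)
    if color=="blue": m=(B_-R_>80)&(B_-G_>50)
    if color=="white": m=(np.minimum(np.minimum(R_,G_),B_)>175)
    if color=="yellow": m=(np.minimum(R_,G_)-B_>90)
    m=m.astype(np.uint8)
    if color=="white": m=cv2.morphologyEx(m,cv2.MORPH_OPEN,np.ones((9,9),np.uint8))
    m=cv2.morphologyEx(m,cv2.MORPH_CLOSE,np.ones((25,25),np.uint8))
    cs,_=cv2.findContours(m,cv2.RETR_EXTERNAL,cv2.CHAIN_APPROX_NONE)
    cs=[c for c in cs if cv2.contourArea(c)>300*k*k]
    if not cs: return None
    c=max(cs,key=cv2.contourArea); M=cv2.moments(c)
    u,v=M["m10"]/M["m00"],M["m01"]/M["m00"]
    (ru,rv),(w,hh),ang=cv2.minAreaRect(c)
    # long axis from moments
    th=.5*np.arctan2(2*M["mu11"],M["mu20"]-M["mu02"])  # image axis (u right=-y, v down=-x)
    d=np.array([-np.sin(th),-np.cos(th)]); yaw=np.arctan2(d[1],d[0])%np.pi
    x,y=near[0]+rad-(v+.5)/k, near[1]+rad-(u+.5)/k
    if verb: print(color,"c=(%.1f,%.1f) rect c=(%.1f,%.1f) size %.1f x %.1f yaw %.3f (rect ang %.1f) area %.0f"%(x,y,near[0]+rad-(rv+.5)/k,near[1]+rad-(ru+.5)/k,w/k,hh/k,yaw,ang,M["m00"]/k/k))
    return x,y,yaw
E
python3 - <<'E'
from h import *
for n in("top","scene"):
    f=grab_frame(n); print(n)
    cap(f,"red",(517,-312)); cap(f,"blue",(546,334)); cap(f,"white",(386,346),rad=40)
s=r.sense();print(s["eef_pos"],s["clock"])
E
```

```text
top
red c=(510.7,-315.9) rect c=(510.8,-316.1) size 49.7 x 38.9 yaw 0.258 (rect ang 75.3) area 1785
blue c=(536.4,331.4) rect c=(537.8,332.0) size 46.7 x 34.1 yaw 0.366 (rect ang 66.7) area 1346
white c=(378.6,342.7) rect c=(378.6,342.9) size 36.7 x 48.0 yaw 2.679 (rect ang 29.4) area 1630
scene
red c=(519.0,-310.9) rect c=(519.4,-310.7) size 53.5 x 41.2 yaw 0.415 (rect ang 76.0) area 2004
blue c=(546.9,335.6) rect c=(546.8,335.5) size 48.4 x 34.3 yaw 0.426 (rect ang 65.4) area 1572
white c=(386.1,345.8) rect c=(386.1,346.0) size 38.2 x 46.7 yaw 2.649 (rect ang 29.7) area 1627
[490.9056566   -8.64272494 398.77010884] 21.7333
```

Run:
```python
from h import *
shift((385.8,346,140,2.645),(385.8,346,24,2.645))
```

```text
clock 21.73 tcp [490.9  -8.6 398.8] grasp z 243.8 rpy [3.139 0.    1.677] open 0.399 F [-0.2  0.4  0.1] q [-0.02  0.15  1.92 -0.    1.07 -0.13]
[ 0.3638 -0.0674  0.1034] tw -0.3082
[ 0.3638 -0.0677  0.2194] tw -0.3082
```

>>> apply_moves:
  motion: "0.3 0.3638 -0.0676 0.03 -0.3082; 0.3 0.3638 -0.0676 0.03 -0.3082; 0.3 0.3638 -0.0676 0.03 -0.3082; 0.3 0.3638 -0.0676 0.06 -0.3082; 0.3 0.3638 -0.0676 0.1034 -0.3082; 0.3 0.3638 -0.0676 0.1034 -0.3082; 0.3 0.3638 -0.0676 0.1034 -0.3082; 0.3 0.3638 -0.0676 0.1034 -0.3082; 0.3 0.3638 -0.0676 0.1034 -0.3082; 0.3 0.3638 -0.0676 0.1034 -0.3082; 0.3 0.3638 -0.0676 0.1034 -0.3082; 0.3 0.3638 -0.0676 0.1034 -0.3082; 0.3 0.3638 -0.0676 0.1034 -0.3082; 0.3 0.3638 -0.0676 0.1034 -0.3082; 0.3 0.3638 -0.0676 0.1034 -0.3082; 0.3 0.3638 -0.0676 0.1034 -0.3082"

```text
clock: 23.07
eef_pos: [385.6, 345.1, 294.7]
tcp_rot: [3.141, 0.0, 2.643]
contact_force: [-0.6, 0.3, 0.5]
opening: 0.651
```

Run:
```python
from h import *
f=grab_frame("scene"); crop(f,300,200,440,320,5,"l1.png")
cap(f,"white",(386,346),rad=40);cap(f,"blue",(546,334)); cap(f,"red",(517,-312))
shift((385.8,346,24,2.645))
```

```text
white c=(386.1,345.8) rect c=(386.1,346.0) size 38.2 x 46.7 yaw 2.648 (rect ang 29.7) area 1623
blue c=(546.9,335.6) rect c=(546.8,335.5) size 48.4 x 34.3 yaw 0.426 (rect ang 65.4) area 1569
red c=(519.0,-310.8) rect c=(519.4,-310.7) size 53.5 x 41.2 yaw 0.407 (rect ang 76.0) area 2009
clock 23.12 tcp [385.5 345.3 294.6] grasp z 139.6 rpy [3.141 0.    2.644] open 0.652 F [ 0.2 -0.1 -0.5] q [ 0.73  0.33  1.96 -0.    0.86 -0.35]
[1.000e-04 7.000e-04 1.156e-01] tw -0.0005
```

View pics/l1.png

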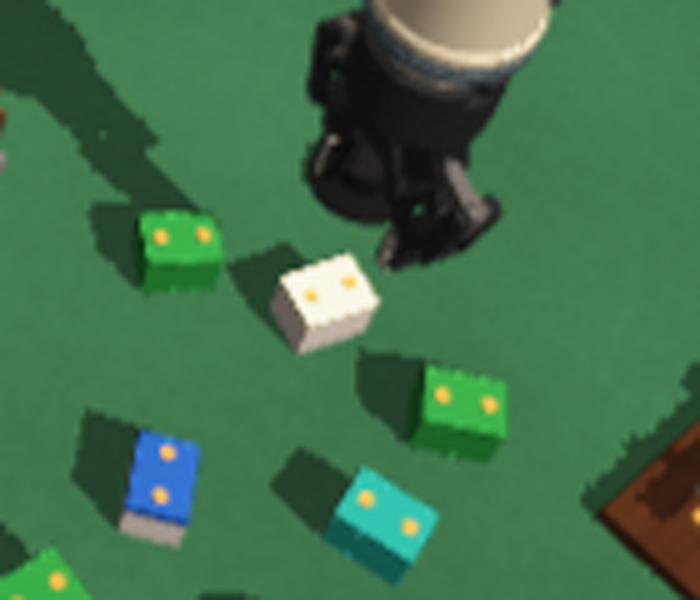

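>>> apply_moves:
  motion: "0.3 0 0.0007 0.035 0; 0.3 0 0.0007 0.07 0; 0.3 0 0.0007 0.1 0; 0.3 0 0.0007 0.115 0; 0.3 0 0.0007 0.115 0; 0.3 0 0.0007 0.115 0; -1 0 0.0007 0.115 0; -1 0 0.0007 0.115 0; -1 0 0.0007 0.115 0; -1 0 0.0007 0.115 0; -1 0 0.0007 0.115 0; -1 0 0.0007 0.115 0; -1 0 0.0007 0.115 0; -1 0 0.0007 0.115 0"
  squeeze: 35

```text
clock: 24.28
eef_pos: [386.0, 347.0, 180.8]
tcp_rot: [3.139, 0.001, 2.645]
contact_force: [-0.5, -0.7, 7.5]
opening: 0.393
```

>>> apply_moves:
  motion: "-1 0 0 -0.03 0; -1 0 0 -0.06 0; -1 0 0 -0.1 0; -1 0 0 -0.14 0; -1 0 0 -0.16 0; -1 0 0 -0.16 0"

```text
clock: 24.78
eef_pos: [386.5, 347.7, 345.0]
tcp_rot: [3.132, 0.003, 2.645]
contact_force: [-0.4, 0.8, 0.3]
opening: 0.392
```

Run:
```python
from h import *
f=grab_frame("scene"); crop(f,290,170,430,290,5,"m1.png")
w=con(-92,-128)
shift((w[0],w[1],185,YAW+np.pi),(w[0],w[1],112,YAW+np.pi))
```

```text
clock 24.83 tcp [385.9 347.1 342.4] grasp z 187.4 rpy [3.135e+00 2.000e-03 2.645e+00] open 0.394 F [-0.3 -0.4 -1.6] q [ 0.73  0.26  1.92  0.    0.95 -0.34]
[-0.3698 -0.3436  0.0011] tw -0.1931
[-0.3696 -0.344   0.0741] tw -0.1931
```

View pics/m1.png

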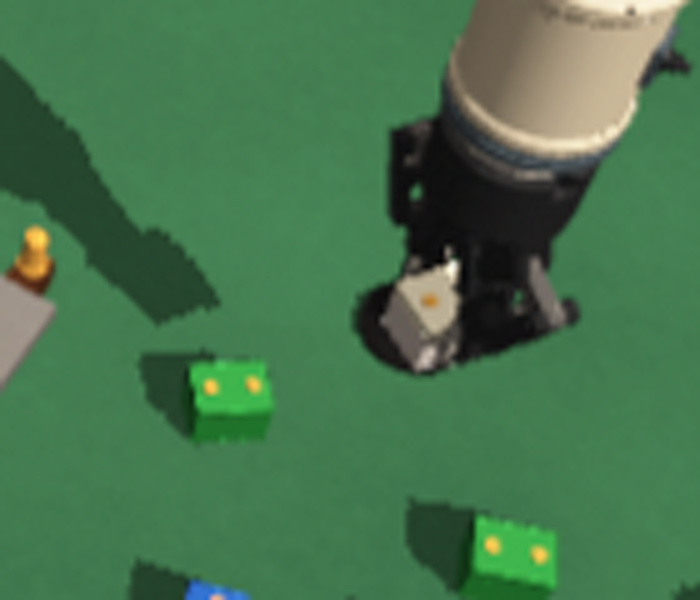

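>>> apply_moves:
  motion: "-1 -0.3698 -0.3438 0.001 -0.1931; -1 -0.3698 -0.3438 0.001 -0.1931; -1 -0.3698 -0.3438 0.001 -0.1931; -1 -0.3698 -0.3438 0.001 -0.1931; -1 -0.3698 -0.3438 0.001 -0.1931; -1 -0.3698 -0.3438 0.001 -0.1931; -1 -0.3698 -0.3438 0.001 -0.1931; -1 -0.3698 -0.3438 0.001 -0.1931; -1 -0.3698 -0.3438 0.001 -0.1931; -1 -0.3698 -0.3438 0.001 -0.1931; -1 -0.3698 -0.3438 0.001 -0.1931; -1 -0.3698 -0.3438 0.001 -0.1931; -1 -0.3698 -0.3438 0.001 -0.1931; -1 -0.3698 -0.3438 0.001 -0.1931; -1 -0.3698 -0.3438 0.001 -0.1931; -1 -0.3698 -0.3438 0.03 -0.1931; -1 -0.3698 -0.3438 0.05 -0.1931; -1 -0.3698 -0.3438 0.05 -0.1931"

```text
clock: 26.33
eef_pos: [544.3, -130.3, 284.9]
tcp_rot: [3.139, -0.007, -3.031]
contact_force: [-1.7, 1.2, -1.6]
opening: 0.392
```

Run:
```python
from h import *
f=grab_frame("scene"); crop(f,160,150,280,260,6,"n1.png")
w=con(-92,-128)
shift((w[0],w[1],112,YAW+np.pi)); print(toloc(r.sense()["eef_pos"]))
```

```text
clock 26.38 tcp [ 545.1 -130.5  286.9] grasp z 131.9 rpy [ 3.139 -0.005 -3.031] open 0.392 F [-0.3  0.4 -1.2] q [-0.24  0.4   1.87  0.    0.88 -1.92]
[-0.0022 -0.001   0.0199] tw 0.0003
[ -94.13693964 -127.08744532]
```

View pics/n1.png

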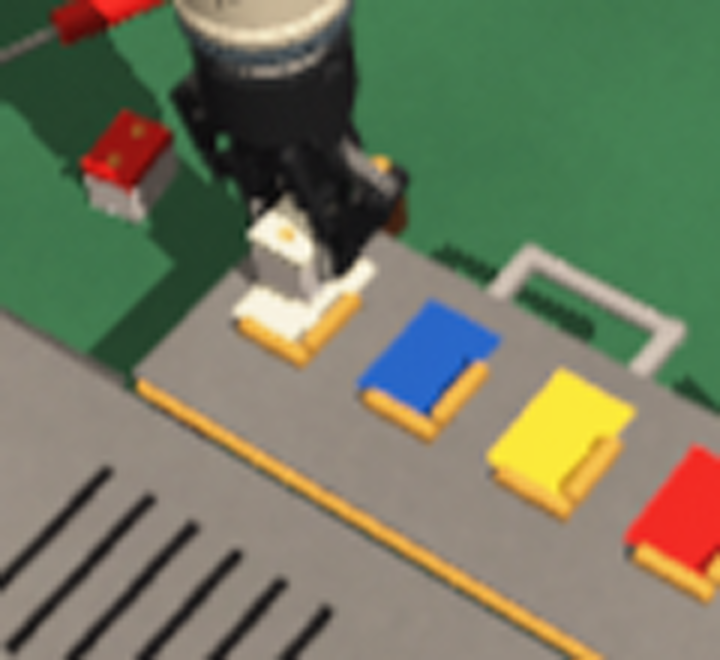

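>>> apply_moves:
  motion: "-1 0 0 0.008 0; -1 0 0 0.014 0; -1 0 0 0.018 0; -1 0 0 0.02 0; -1 0 0 0.021 0; -1 0 0 0.021 0; -1 0 0 0.021 0"

```text
clock: 26.97
eef_pos: [546.8, -131.9, 268.5]
tcp_rot: [-3.141, 0.0, -3.032]
contact_force: [-0.6, 0.2, -0.7]
opening: 0.394
```

>>> apply_moves:
  motion: "-1 -0.002 0 0.001 0; -1 -0.004 0 0.001 0; -1 -0.006 0 0.001 0; -1 -0.006 0 0.001 0; -1 -0.006 0 0.001 0"

```text
clock: 27.38
eef_pos: [552.8, -131.2, 267.2]
tcp_rot: [-3.142, 0.0, -3.032]
contact_force: [-0.9, 0.7, -0.5]
opening: 0.397
```

>>> apply_moves:
  motion: "-1 -0.001 0 0 0; -1 -0.002 0 0 0; -1 -0.002 0 0 0; -1 -0.002 0 0 0"

```text
clock: 27.72
eef_pos: [554.7, -131.0, 267.2]
tcp_rot: [-3.142, 0.0, -3.032]
contact_force: [0.6, -0.5, -0.7]
opening: 0.395
```

>>> apply_moves:
  motion: "-1 -0.001 0 0 0; -1 -0.002 0 0 0; -1 -0.003 0 0 0; -1 -0.003 0 0 0; -1 -0.003 0 0 0"

```text
clock: 28.13
eef_pos: [557.7, -130.6, 267.2]
tcp_rot: [-3.142, -0.0, -3.032]
contact_force: [-0.5, -0.2, -0.0]
opening: 0.395
```

Run:
```python
from h import *
s=r.sense(); print(toloc(s["eef_pos"]),s["contact_force"])
f=grab_frame("scene"); crop(f,170,160,250,230,8,"o1.png")
```

```text
[ -81.65323637 -128.66019957] [-0.52533499 -0.17237531 -0.04014229]
```

View pics/o1.png

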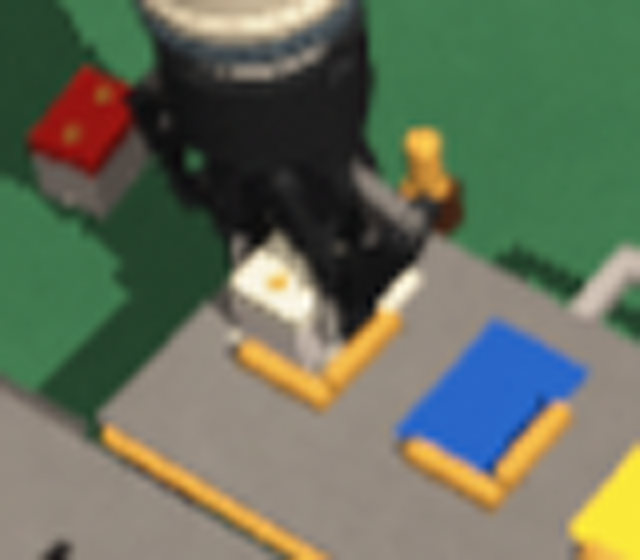

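>>> apply_moves:
  motion: "-1 -0.001 0 0 0; -1 -0.002 0 0 0; -1 -0.003 0 0 0; -1 -0.003 0 0 0; -1 -0.003 0 0 0"

```text
clock: 28.6
eef_pos: [559.5, -130.4, 266.8]
tcp_rot: [3.141, -0.003, -3.031]
contact_force: [-6.0, -1.5, 3.1]
opening: 0.395
```

>>> apply_moves:
  motion: "-1 0 0.002 0 0; -1 0 0.004 0 0; -1 0 0.004 0 0; -1 0 0.004 0 0"

```text
clock: 28.93
eef_pos: [559.1, -126.5, 266.7]
tcp_rot: [3.141, -0.003, -3.031]
contact_force: [-5.3, -2.9, 0.3]
opening: 0.39
```

>>> apply_moves:
  motion: "-1 0 0.001 0 0; -1 0 0.002 0 0; -1 0 0.002 0 0; -1 0 0.002 0 0"

```text
clock: 29.27
eef_pos: [558.8, -124.6, 266.6]
tcp_rot: [3.142, -0.003, -3.031]
contact_force: [-5.6, -2.9, -0.4]
opening: 0.388
```

>>> apply_moves:
  motion: "-1 0 0.001 0 0; -1 0 0.002 0 0; -1 0 0.002 0 0; -1 0 0.002 0 0"

```text
clock: 29.6
eef_pos: [558.7, -123.4, 266.7]
tcp_rot: [-3.14, -0.003, -3.031]
contact_force: [-4.7, -8.9, -1.1]
opening: 0.39
```

>>> apply_moves:
  motion: "-1 0 0.001 0 0; -1 0 0.002 0 0; -1 0 0.002 0 0; -1 0 0.002 0 0"

```text
clock: 29.93
eef_pos: [558.6, -122.7, 266.8]
tcp_rot: [-3.137, -0.003, -3.03]
contact_force: [-4.4, -19.1, -3.9]
opening: 0.39
```

>>> apply_moves:
  motion: "-1 0 -0.0015 0.001 0; -1 0 -0.0015 0.002 0; -1 0 -0.0015 0.002 0; -1 0 -0.0015 0.002 0"

```text
clock: 30.27
eef_pos: [558.7, -123.3, 265.8]
tcp_rot: [-3.139, -0.003, -3.031]
contact_force: [-10.4, -11.4, 11.1]
opening: 0.391
```

>>> apply_moves:
  motion: "-0.1 0 0 0 0; 0.1 0 0 0 0; 0.1 0 0 0 0; 0.1 0 0 0 0; 0.1 0 0 -0.02 0; 0.1 0 0 -0.05 0; 0.1 0 0 -0.08 0; 0.1 0 0 -0.12 0; 0.1 0 0 -0.16 0; 0.1 0 0 -0.16 0"

```text
clock: 31.1
eef_pos: [561.7, -122.0, 433.2]
tcp_rot: [-3.138, 0.011, -3.031]
contact_force: [1.2, -0.1, 0.6]
opening: 0.55
```

Run:
```python
from h import *
f=grab_frame("scene"); crop(f,160,150,280,250,6,"p1.png")
w=con(-85,-123)
cap(f,"white",w,z=123,rad=30)
cap(f,"blue",(546,334)); cap(f,"red",(517,-312))
t=grab_frame("top"); crop(t,250,140,320,190,10,"p2.png"); cap(t,"white",w,z=123,rad=30);cap(t,"red",(517,-312))
print(w)
```

```text
white c=(557.0,-119.9) rect c=(557.7,-119.2) size 51.7 x 47.3 yaw 2.934 (rect ang 90.0) area 1888
blue c=(546.9,335.6) rect c=(546.9,335.5) size 48.5 x 34.3 yaw 0.427 (rect ang 65.4) area 1576
red c=(519.2,-310.4) rect c=(519.1,-310.6) size 53.2 x 41.3 yaw 0.343 (rect ang 77.2) area 1980
white c=(536.7,-123.4) rect c=(539.0,-127.6) size 39.3 x 30.3 yaw 1.311 (rect ang -0.0) area 661
red c=(511.3,-315.0) rect c=(510.8,-316.0) size 49.6 x 38.2 yaw 0.139 (rect ang 76.0) area 1688
[ 553.71646268 -125.38775562]
```

View pics/p1.png

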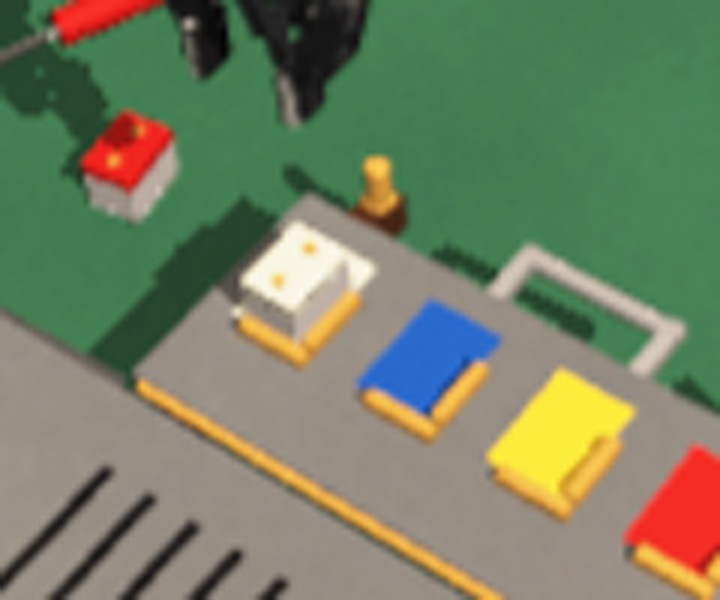

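Run:
```python
from h import *
f=grab_frame("scene"); t=grab_frame("top")
for y in (.25,):
  crop(f,160,160,205,195,16,"q1.png",lines=box(f,516,-312.5,y,-23,23,-17,17,0,38))
  crop(t,305,165,335,205,14,"q2.png",lines=box(t,516,-312.5,y,-23,23,-17,17,0,38))
shift((515.5,-313,140,.25+np.pi),(515.5,-313,24,.25+np.pi))
```

```text
clock 31.30 tcp [ 559.3 -121.7  424.2] grasp z 269.2 rpy [ 3.141e+00 -1.000e-03 -3.032e+00] open 0.549 F [0.1 0.3 0.3] q [-0.22  0.25  1.73  0.    1.16 -1.9 ]
[ 0.0644 -0.1854  0.1292] tw -0.0445
[ 0.0643 -0.1855  0.2452] tw -0.0445
```

View pics/q1.png

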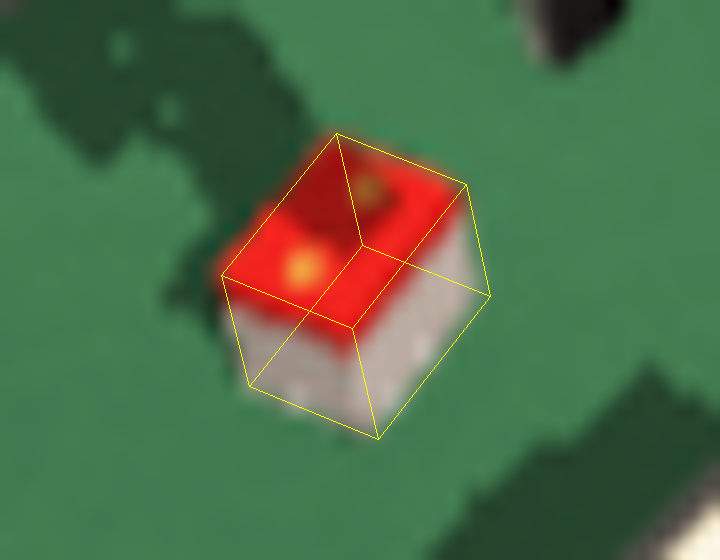

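View pics/q2.png

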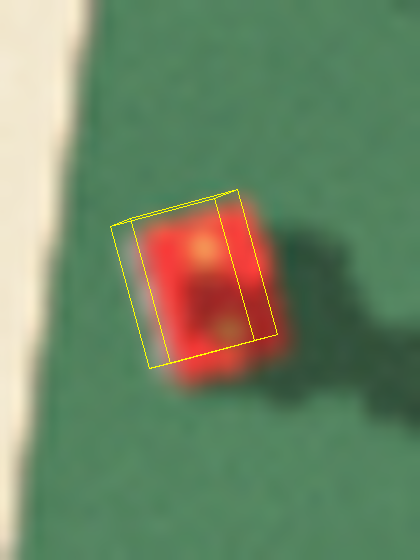

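>>> apply_moves:
  motion: "0.3 0.064 -0.1848 0.04 -0.0445; 0.3 0.064 -0.1848 0.08 -0.0445; 0.3 0.064 -0.1848 0.11 -0.0445; 0.3 0.064 -0.1848 0.129 -0.0445; 0.3 0.064 -0.1848 0.129 -0.0445; 0.3 0.064 -0.1848 0.129 -0.0445; 0.3 0.064 -0.1848 0.129 -0.0445; 0.3 0.064 -0.1848 0.16 -0.0445; 0.3 0.064 -0.1848 0.2 -0.0445; 0.3 0.064 -0.1848 0.23 -0.0445; 0.3 0.064 -0.1848 0.245 -0.0445; 0.3 0.064 -0.1848 0.245 -0.0445; 0.3 0.064 -0.1848 0.245 -0.0445"

```text
clock: 32.38
eef_pos: [515.9, -311.8, 179.0]
tcp_rot: [3.139, -0.002, -2.892]
contact_force: [-0.1, -0.3, 0.0]
opening: 0.65
```

>>> apply_moves:
  motion: "-1 0 0 0 0; -1 0 0 0 0; -1 0 0 0 0; -1 0 0 0 0; -1 0 0 0 0; -1 0 0 0 0; -1 0 0 0 0; -1 0 0 0 0; -1 0 0 -0.02 0; -1 0 0 -0.06 0; -1 0 0 -0.1 0; -1 0 0 -0.14 0; -1 0 0 -0.18 0; -1 0 0 -0.18 0; -1 0 0 -0.18 0"
  squeeze: 35

```text
clock: 33.63
eef_pos: [516.8, -312.9, 363.4]
tcp_rot: [-3.137, 0.004, -2.892]
contact_force: [0.3, 0.1, -2.4]
opening: 0.397
```

Run:
```python
from h import *
f=grab_frame("scene"); crop(f,120,110,250,220,5,"s1.png")
w=con(-92,118)
shift((w[0],w[1],205,YAW+np.pi),(w[0],w[1],112,YAW+np.pi))
```

```text
clock 33.68 tcp [ 516.2 -312.5  361.2] grasp z 206.2 rpy [-3.140e+00  1.000e-03 -2.892e+00] open 0.387 F [ 0.1  0.4 -2. ] q [-0.55  0.36  1.72 -0.    1.05 -2.37]
[-0.1092  0.4117  0.0007] tw 0.0445
[-0.1091  0.4118  0.0937] tw 0.0445
```

View pics/s1.png

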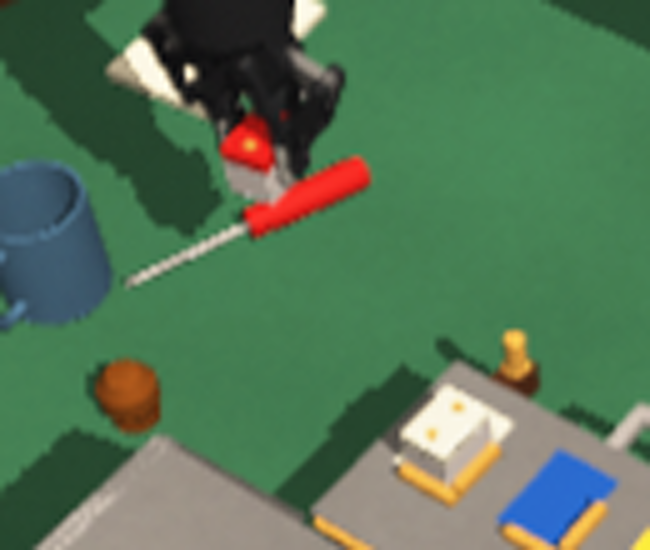

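>>> apply_moves:
  motion: "-1 -0.1092 0.4117 0.001 0.0445; -1 -0.1092 0.4117 0.001 0.0445; -1 -0.1092 0.4117 0.001 0.0445; -1 -0.1092 0.4117 0.001 0.0445; -1 -0.1092 0.4117 0.001 0.0445; -1 -0.1092 0.4117 0.001 0.0445; -1 -0.1092 0.4117 0.001 0.0445; -1 -0.1092 0.4117 0.001 0.0445; -1 -0.1092 0.4117 0.001 0.0445; -1 -0.1092 0.4117 0.001 0.0445; -1 -0.1092 0.4117 0.001 0.0445; -1 -0.1092 0.4117 0.001 0.0445; -1 -0.1092 0.4117 0.001 0.0445; -1 -0.1092 0.4117 0.03 0.0445; -1 -0.1092 0.4117 0.06 0.0445; -1 -0.1092 0.4117 0.07 0.0445; -1 -0.1092 0.4117 0.07 0.0445"

```text
clock: 35.1
eef_pos: [519.0, 111.6, 287.3]
tcp_rot: [-3.141, -0.006, -3.033]
contact_force: [-0.6, -0.1, -1.1]
opening: 0.393
```

Run:
```python
from h import *
f=grab_frame("scene"); crop(f,200,150,340,290,5,"u1.png")
w=con(-92,118)
shift((w[0],w[1],112,YAW+np.pi))
```

```text
clock 35.15 tcp [519.9 112.  289.1] grasp z 134.1 rpy [-3.141 -0.004 -3.033] open 0.391 F [-0.6  0.6 -1.2] q [ 0.21  0.36  1.93 -0.    0.86 -1.47]
[-0.0006  0.0013  0.0221] tw -0.0005
```

View pics/u1.png

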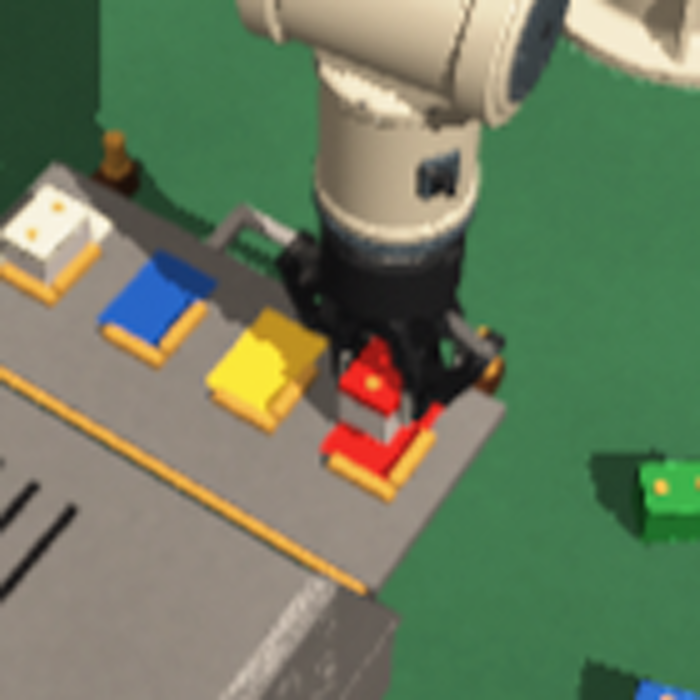

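>>> apply_moves:
  motion: "-1 0 0 0.008 0; -1 0 0 0.014 0; -1 0 0 0.019 0; -1 0 0 0.022 0; -1 0 0 0.0235 0; -1 0 0 0.0235 0; -1 0 0 0.0235 0; -1 0 0 0.0235 0"

```text
clock: 35.82
eef_pos: [520.5, 113.4, 266.9]
tcp_rot: [3.142, 0.0, -3.032]
contact_force: [-0.5, -0.3, -0.7]
opening: 0.399
```

>>> apply_moves:
  motion: "-1 -0.002 0 0 0; -1 -0.004 0 0 0; -1 -0.006 0 0 0; -1 -0.007 0 0 0; -1 -0.007 0 0 0"

```text
clock: 36.23
eef_pos: [527.7, 114.1, 266.7]
tcp_rot: [-3.142, 0.0, -3.032]
contact_force: [1.0, 0.1, -1.0]
opening: 0.394
```

>>> apply_moves:
  motion: "-1 -0.001 0 0.001 0; -1 -0.002 0 0.001 0; -1 -0.003 0 0.001 0; -1 -0.003 0 0.001 0; -1 -0.003 0 0.001 0"

```text
clock: 36.65
eef_pos: [528.7, 114.3, 266.6]
tcp_rot: [-3.142, -0.005, -3.032]
contact_force: [-13.2, -1.0, 21.7]
opening: 0.393
```

>>> apply_moves:
  motion: "-1 -0.001 0 0 0; -1 -0.002 0 0 0; -1 -0.003 0 0 0; -1 -0.003 0 0 0; -1 -0.003 0 0 0"

```text
clock: 37.07
eef_pos: [529.9, 114.4, 266.7]
tcp_rot: [-3.141, -0.01, -3.032]
contact_force: [-23.7, -0.8, 33.8]
opening: 0.392
```

>>> apply_moves:
  motion: "-1 0.003 0 -0.001 0; -1 0.003 0 -0.002 0; -1 0.003 0 -0.002 0; -1 0.003 0 -0.002 0"

```text
clock: 37.4
eef_pos: [530.7, 114.5, 267.7]
tcp_rot: [3.142, 0.001, -3.032]
contact_force: [0.3, 0.3, -0.0]
opening: 0.395
```

Run:
```python
from h import *
s=r.sense(); print(toloc(s["eef_pos"]),s["eef_pos"],s["contact_force"])
f=grab_frame("scene"); crop(f,240,190,320,260,9,"v1.png")
```

```text
[-81.59168894 117.92944898] [530.65534871 114.45969796 267.68823539] [ 0.28160023  0.31283077 -0.02598241]
```

View pics/v1.png

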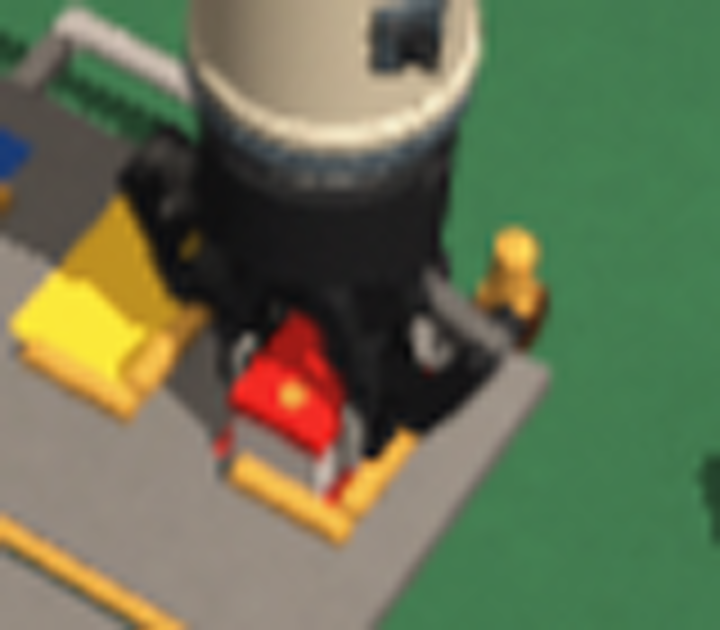

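>>> apply_moves:
  motion: "-1 -0.001 0 0 0; -1 -0.002 0 0 0; -1 -0.003 0 0 0; -1 -0.003 0 0 0; -1 -0.003 0 0 0"

```text
clock: 37.87
eef_pos: [532.1, 114.6, 267.0]
tcp_rot: [-3.141, -0.005, -3.032]
contact_force: [-7.7, -0.3, 2.9]
opening: 0.391
```

>>> apply_moves:
  motion: "-1 -0.001 0 0 0; -1 -0.002 0 0 0; -1 -0.002 0 0 0; -1 -0.002 0 0 0"

```text
clock: 38.2
eef_pos: [532.8, 114.6, 266.9]
tcp_rot: [-3.141, -0.008, -3.032]
contact_force: [-14.2, -0.9, 9.2]
opening: 0.391
```

Contact on the +x stop at local x of about -80. Now push +y.

>>> apply_moves:
  motion: "-1 0.001 0.001 -0.001 0; -1 0.001 0.002 -0.001 0; -1 0.001 0.003 -0.001 0; -1 0.001 0.004 -0.001 0; -1 0.001 0.004 -0.001 0"

```text
clock: 38.62
eef_pos: [532.1, 118.1, 267.5]
tcp_rot: [-3.14, -0.006, -3.031]
contact_force: [-6.3, -3.4, 0.2]
opening: 0.394
```

>>> apply_moves:
  motion: "-1 0 0.001 0 0; -1 0 0.002 0 0; -1 0 0.002 0 0; -1 0 0.002 0 0"

```text
clock: 38.95
eef_pos: [531.9, 120.0, 267.4]
tcp_rot: [-3.14, -0.007, -3.032]
contact_force: [-6.2, -5.5, -0.5]
opening: 0.389
```

>>> apply_moves:
  motion: "-1 0 0.001 0 0; -1 0 0.002 0 0; -1 0 0.002 0 0; -1 0 0.002 0 0"

```text
clock: 39.28
eef_pos: [531.7, 121.4, 267.4]
tcp_rot: [-3.139, -0.007, -3.031]
contact_force: [-6.8, -9.5, -0.2]
opening: 0.392
```

>>> apply_moves:
  motion: "-1 0 0.001 0 0; -1 0 0.0015 0 0; -1 0 0.0015 0 0"

```text
clock: 39.53
eef_pos: [531.7, 121.9, 267.4]
tcp_rot: [-3.136, -0.007, -3.03]
contact_force: [-4.4, -18.7, 0.7]
opening: 0.39
```

>>> apply_moves:
  motion: "-1 0 -0.001 0.001 0; -1 0 -0.001 0.002 0; -1 0 -0.001 0.002 0; -1 0 -0.001 0.002 0"

```text
clock: 39.87
eef_pos: [531.7, 121.5, 266.8]
tcp_rot: [-3.138, -0.006, -3.031]
contact_force: [-11.6, -14.1, 17.9]
opening: 0.394
```

Seated on both stops and the flap. Release and lift.

>>> apply_moves:
  motion: "-0.1 0 0 0 0; 0.1 0 0 0 0; 0.1 0 0 0 0; 0.1 0 0 0 0; 0.1 0 0 -0.02 0; 0.1 0 0 -0.05 0; 0.1 0 0 -0.08 0; 0.1 0 0 -0.12 0; 0.1 0 0 -0.16 0; 0.1 0 0 -0.16 0"

```text
clock: 40.7
eef_pos: [535.4, 124.0, 434.5]
tcp_rot: [3.14, 0.012, -3.031]
contact_force: [1.4, 0.3, 0.2]
opening: 0.552
```

Run:
```python
from h import *
f=grab_frame("scene"); crop(f,180,150,340,290,5,"w1.png")
cap(f,"blue",(546,334))
t=grab_frame("top"); cap(t,"blue",(546,334))
crop(f,310,280,350,320,16,"w2.png",lines=box(f,543,334,.42,-23,23,-17,17,0,38))
crop(t,155,165,185,195,16,"w3.png",lines=box(t,543,334,.42,-23,23,-17,17,0,38))
for yw in(.42,.42+np.pi): shift((543,334,150,yw),(543,334,24,yw))
```

```text
blue c=(546.9,335.6) rect c=(546.9,335.4) size 48.4 x 34.2 yaw 0.426 (rect ang 65.3) area 1567
blue c=(536.4,331.4) rect c=(537.8,332.0) size 46.8 x 33.9 yaw 0.370 (rect ang 67.0) area 1337
clock 40.80 tcp [533.9 123.6 428.5] grasp z 273.5 rpy [ 3.141  0.004 -3.031] open 0.546 F [-0.4 -0.1 -0.4] q [ 0.22  0.21  1.77  0.    1.15 -1.46]
[-0.0317  0.2081  0.1238] tw 0.9014
[-0.0311  0.208   0.2498] tw 0.9014
clock 40.80 tcp [533.9 123.6 428.5] grasp z 273.5 rpy [ 3.141  0.004 -3.031] open 0.546 F [-0.4 -0.1 -0.4] q [ 0.22  0.21  1.77  0.    1.15 -1.46]
[-0.0317  0.2081  0.1238] tw -0.0986
[-0.0311  0.208   0.2498] tw -0.0986
```

View pics/w1.png

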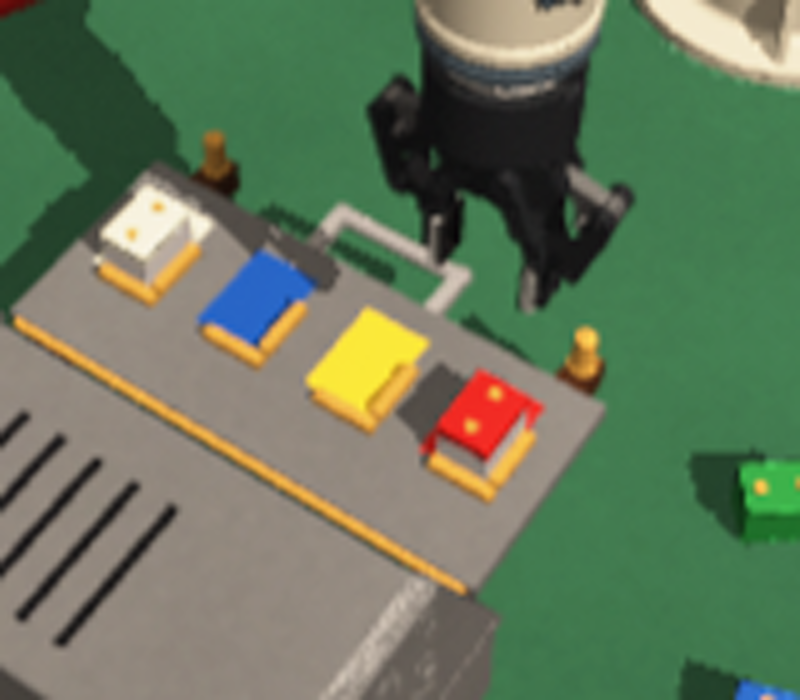

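View pics/w2.png

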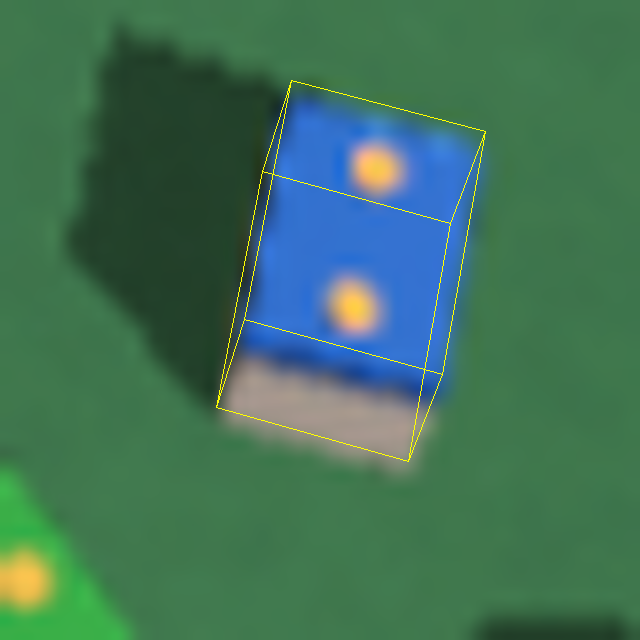

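>>> apply_moves:
  motion: "0.3 -0.0326 0.2085 0.03 -0.1; 0.3 -0.0326 0.2085 0.06 -0.1; 0.3 -0.0326 0.2085 0.09 -0.1; 0.3 -0.0326 0.2085 0.12 -0.1; 0.3 -0.0326 0.2085 0.124 -0.1; 0.3 -0.0326 0.2085 0.124 -0.1; 0.3 -0.0326 0.2085 0.124 -0.1; 0.3 -0.0326 0.2085 0.16 -0.1; 0.3 -0.0326 0.2085 0.2 -0.1; 0.3 -0.0322 0.2085 0.23 -0.1; 0.3 -0.0322 0.2085 0.249 -0.1; 0.3 -0.0322 0.2085 0.249 -0.1; 0.3 -0.0322 0.2085 0.249 -0.1"

```text
clock: 41.88
eef_pos: [541.7, 333.5, 176.0]
tcp_rot: [-3.141, -0.004, -2.718]
contact_force: [0.7, 0.2, 0.3]
opening: 0.648
```

>>> apply_moves:
  motion: "-1 0 0 0 0; -1 0 0 0 0; -1 0 0 0 0; -1 0 0 0 0; -1 0 0 0 0; -1 0 0 0 0; -1 0 0 0 0; -1 0 0 0 0; -1 0 0 -0.02 0; -1 0 0 -0.06 0; -1 0 0 -0.1 0; -1 0 0 -0.14 0; -1 0 0 -0.18 0; -1 0 0 -0.18 0; -1 0 0 -0.18 0"
  squeeze: 35

```text
clock: 43.13
eef_pos: [543.0, 334.4, 361.1]
tcp_rot: [3.141, 0.006, -2.717]
contact_force: [-0.2, -0.0, -1.6]
opening: 0.391
```

Run:
```python
from h import *
f=grab_frame("scene"); crop(f,250,180,400,310,5,"x1.png")
w=con(-90,-45)
shift((w[0],w[1],205,YAW+np.pi),(w[0],w[1],112,YAW+np.pi))
```

```text
clock 43.18 tcp [542.4 334.  358.7] grasp z 203.7 rpy [ 3.141e+00  2.000e-03 -2.717e+00] open 0.395 F [-0.8  0.2 -1.8] q [ 0.55  0.42  1.65 -0.    1.07 -1.45]
[ 0.1593 -0.3476 -0.0017] tw 0.1
[ 0.1595 -0.3476  0.0913] tw 0.1
```

View pics/x1.png

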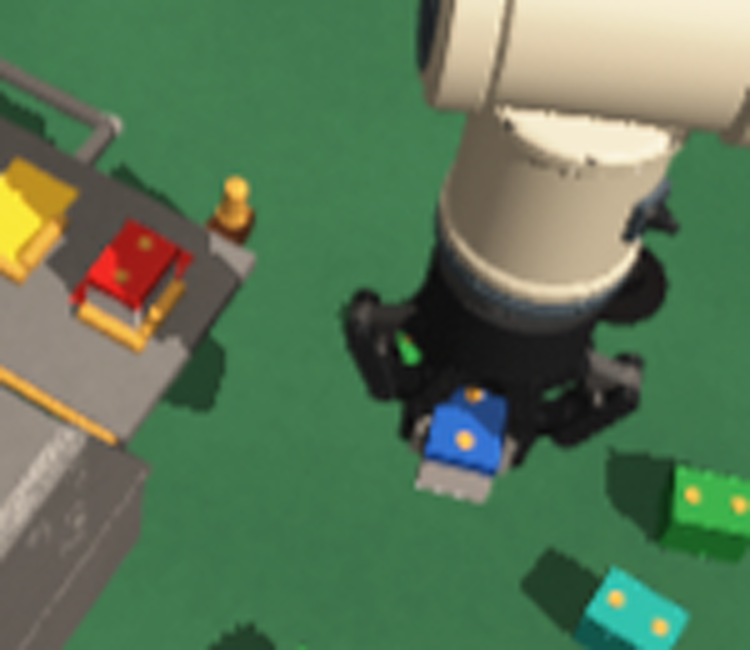

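>>> apply_moves:
  motion: "-1 0.1593 -0.3476 -0.002 0.1; -1 0.1593 -0.3476 -0.002 0.1; -1 0.1593 -0.3476 -0.002 0.1; -1 0.1593 -0.3476 -0.002 0.1; -1 0.1593 -0.3476 -0.002 0.1; -1 0.1593 -0.3476 -0.002 0.1; -1 0.1593 -0.3476 -0.002 0.1; -1 0.1593 -0.3476 -0.002 0.1; -1 0.1593 -0.3476 -0.002 0.1; -1 0.1593 -0.3476 -0.002 0.1; -1 0.1593 -0.3476 -0.002 0.1; -1 0.1593 -0.3476 -0.002 0.1; -1 0.1593 -0.3476 -0.002 0.1; -1 0.1593 -0.3476 0.03 0.1; -1 0.1593 -0.3476 0.06 0.1; -1 0.1593 -0.3476 0.07 0.1; -1 0.1593 -0.3476 0.07 0.1; -1 0.1593 -0.3476 0.07 0.1"

```text
clock: 44.68
eef_pos: [540.5, -47.3, 287.7]
tcp_rot: [3.141, -0.001, -3.03]
contact_force: [0.0, 0.4, -1.8]
opening: 0.391
```

Run:
```python
from h import *
f=grab_frame("scene"); crop(f,180,150,340,290,5,"y1.png")
w=con(-90,-45)
shift((w[0],w[1],112,YAW+np.pi))
```

```text
clock 44.73 tcp [540.9 -47.6 288.6] grasp z 133.6 rpy [-3.141e+00  1.000e-03 -3.031e+00] open 0.395 F [ 0.3 -0.1 -0.8] q [-0.09  0.37  1.91  0.    0.86 -1.77]
[ 0.0009 -0.0007  0.0216] tw 0.0003
```

View pics/y1.png

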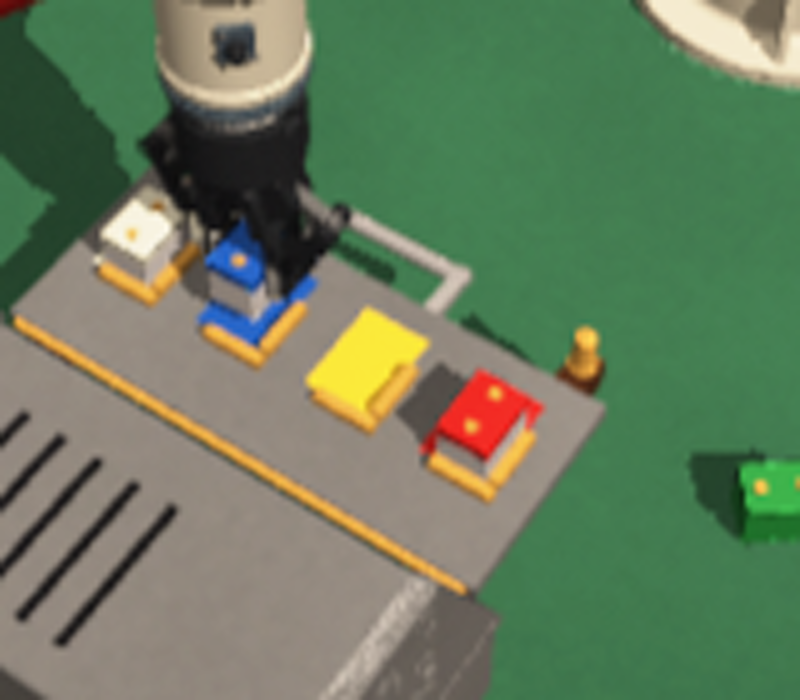

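>>> apply_moves:
  motion: "-1 0 0 0.008 0; -1 0 0 0.014 0; -1 0 0 0.019 0; -1 0 0 0.022 0; -1 0 0 0.0235 0; -1 0 0 0.0235 0; -1 0 0 0.0235 0"

```text
clock: 45.32
eef_pos: [540.4, -48.3, 265.3]
tcp_rot: [3.141, 0.0, -3.032]
contact_force: [-4.8, 1.0, 14.5]
opening: 0.39
```

>>> apply_moves:
  motion: "-1 0 0 0.001 0; -1 0 0 0.002 0; -1 0 0 0.002 0; -1 0 0 0.002 0"

```text
clock: 45.65
eef_pos: [540.5, -48.3, 264.8]
tcp_rot: [3.141, 0.001, -3.032]
contact_force: [-11.4, 1.2, 32.0]
opening: 0.392
```

>>> apply_moves:
  motion: "-1 0 0 -0.002 0; -1 0 0 -0.0035 0; -1 -0.001 0 -0.0035 0; -1 -0.002 0 -0.0035 0; -1 -0.004 0 -0.0035 0; -1 -0.006 0 -0.0035 0; -1 -0.007 0 -0.0035 0; -1 -0.007 0 -0.0035 0"

```text
clock: 46.32
eef_pos: [547.0, -47.5, 265.5]
tcp_rot: [3.141, -0.002, -3.032]
contact_force: [-4.5, -0.9, 7.5]
opening: 0.393
```

>>> apply_moves:
  motion: "-1 -0.001 0 0 0; -1 -0.002 0 0 0; -1 -0.002 0 0 0; -1 -0.002 0 0 0"

```text
clock: 46.65
eef_pos: [547.8, -47.4, 265.4]
tcp_rot: [3.141, -0.005, -3.031]
contact_force: [-10.0, -1.4, 12.5]
opening: 0.394
```

>>> apply_moves:
  motion: "-1 0 0 -0.001 0; -1 0 0 -0.001 0; -1 -0.001 0 -0.001 0; -1 -0.001 0 -0.001 0; -1 -0.001 0 -0.001 0"

```text
clock: 47.07
eef_pos: [548.7, -47.3, 265.8]
tcp_rot: [3.141, -0.006, -3.032]
contact_force: [-9.6, -2.5, 5.1]
opening: 0.393
```

>>> apply_moves:
  motion: "-1 0 0 -0.001 0; -1 -0.001 0 -0.001 0; -1 -0.002 0 -0.001 0; -1 -0.002 0 -0.001 0; -1 -0.002 0 -0.001 0"

```text
clock: 47.48
eef_pos: [549.4, -47.2, 266.4]
tcp_rot: [3.141, -0.009, -3.031]
contact_force: [-15.2, -3.5, 8.4]
opening: 0.394
```

>>> apply_moves:
  motion: "-1 0.001 0.001 -0.0005 0; -1 0.001 0.002 -0.0005 0; -1 0.001 0.004 -0.0005 0; -1 0.001 0.004 -0.0005 0; -1 0.001 0.004 -0.0005 0"

```text
clock: 47.9
eef_pos: [548.7, -43.6, 266.6]
tcp_rot: [-3.142, -0.007, -3.031]
contact_force: [-9.1, -5.4, 0.4]
opening: 0.392
```

>>> apply_moves:
  motion: "-1 0 0.001 0 0; -1 0 0.002 0 0; -1 0 0.002 0 0; -1 0 0.002 0 0"

```text
clock: 48.23
eef_pos: [548.5, -42.1, 266.6]
tcp_rot: [-3.141, -0.007, -3.031]
contact_force: [-9.2, -9.3, -1.1]
opening: 0.393
```

>>> apply_moves:
  motion: "-1 0 0.001 0 0; -1 0 0.0015 0 0; -1 0 0.0015 0 0"

```text
clock: 48.48
eef_pos: [548.4, -41.6, 266.6]
tcp_rot: [-3.138, -0.007, -3.031]
contact_force: [-8.6, -18.7, -1.0]
opening: 0.393
```

>>> apply_moves:
  motion: "-1 0 -0.001 0.001 0; -1 0 -0.001 0.002 0; -1 0 -0.001 0.002 0; -1 0 -0.001 0.002 0"

```text
clock: 48.82
eef_pos: [548.5, -42.0, 265.7]
tcp_rot: [-3.14, -0.007, -3.031]
contact_force: [-14.5, -12.4, 12.6]
opening: 0.391
```

>>> apply_moves:
  motion: "-0.1 0 0 0 0; 0.1 0 0 0 0; 0.1 0 0 0 0; 0.1 0 0 0 0; 0.1 0 0 -0.02 0; 0.1 0 0 -0.05 0; 0.1 0 0 -0.08 0; 0.1 0 0 -0.12 0; 0.1 0 0 -0.16 0; 0.1 0.05 0 -0.18 0; 0.1 0.1 0 -0.2 0; 0.1 0.15 0 -0.2 0; 0.1 0.2 0 -0.2 0; 0.1 0.2 0 -0.2 0"

```text
clock: 49.98
eef_pos: [350.0, -62.3, 466.4]
tcp_rot: [-3.141, 0.001, -3.031]
contact_force: [0.2, -1.0, 1.6]
opening: 0.55
```

Run:
```python
from h import *
f=grab_frame("scene"); crop(f,180,165,310,270,6,"z1.png")
t=grab_frame("top"); crop(t,195,145,305,200,7,"z2.png")
```

```text
(no output)
```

View pics/z1.png

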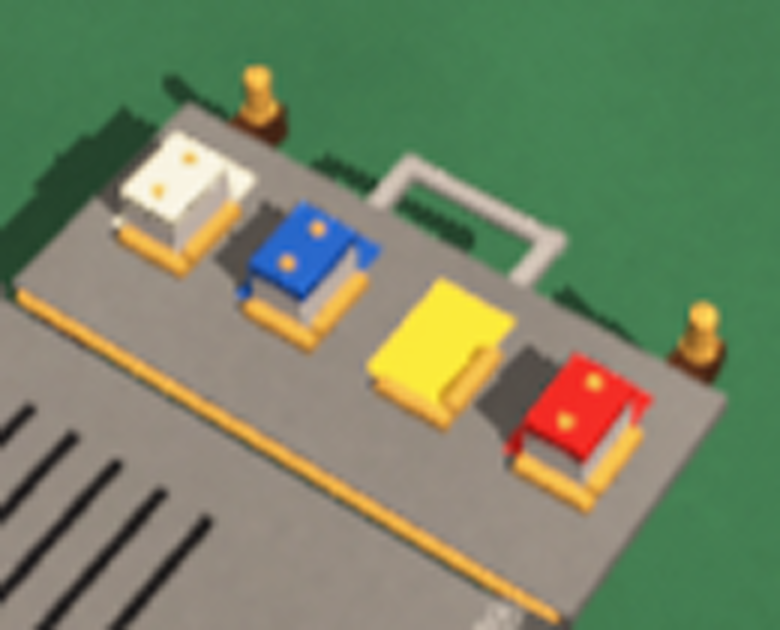

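View pics/z2.png

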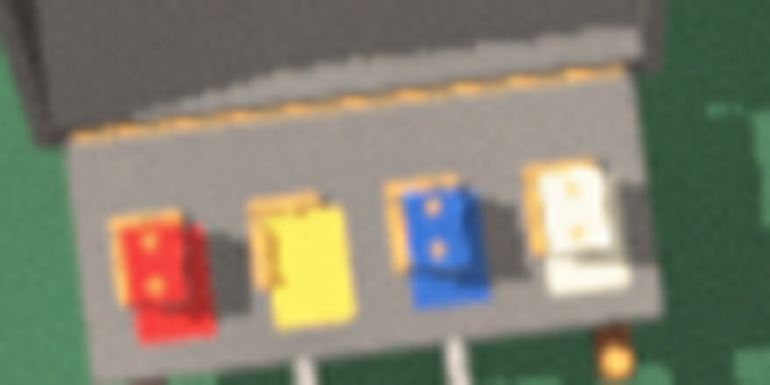

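```bash
cat > dots.py <<'E'
from h import *
def gold(im):
    h=cv2.cvtColor(im,cv2.COLOR_RGB2LAB).astype(float); return h
for n in("scene","top"):
    for k in range(2): f=grab_frame(n)
    fs=[grab_frame(n)["img"].astype(float) for _ in range(6)]; f["img"]=np.mean(fs,0).astype(np.uint8)
    for nm,yb in(("red",123),("blue",-41),("white",-123)):
        w=con(-85,yb); rad=40;k=6;N=2*rad*k
        # rectify in console axes at z=123
        corners=[(-85+rad,yb+rad),(-85+rad,yb-rad),(-85-rad,yb+rad),(-85-rad,yb-rad)]
        src=proj(f,[np.r_[con(*c),123] for c in corners]).astype(np.float32)
        H=cv2.getPerspectiveTransform(src,np.float32([[0,0],[N,0],[0,N],[N,N]]))
        im=cv2.warpPerspective(f["img"],H,(N,N),flags=cv2.INTER_CUBIC)
        cv2.imwrite(f"pics/dot_{n}_{nm}.png",im[:,:,::-1])
E
python3 dots.py
python3 - <<'E'
import cv2,numpy as np
rows=[np.hstack([cv2.resize(cv2.imread(f"pics/dot_{n}_{m}.png"),(266,266)) for m in("red","blue","white")]) for n in("scene","top")]
cv2.imwrite("pics/dots.png",np.vstack(rows))
E
```

```text
(no output)
```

View pics/dots.png

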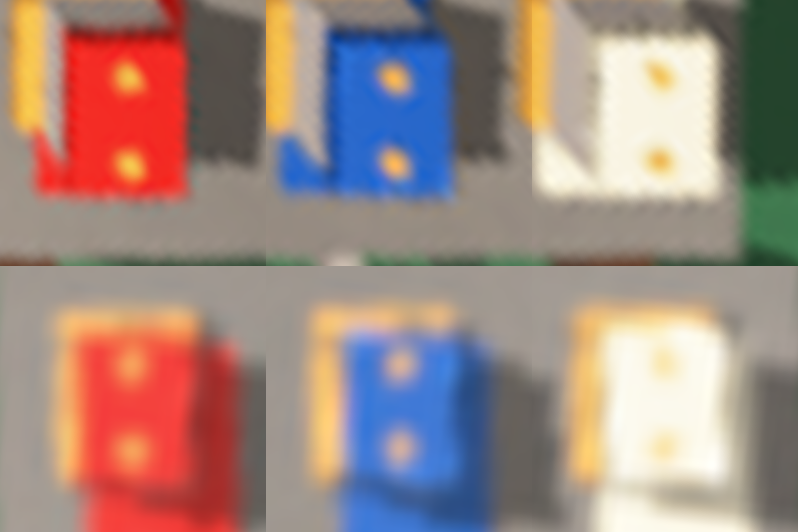

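Run:
```python
from h import *
w=con(-132,124); Y=YAW+np.pi
shift((w[0],w[1],175,Y),(w[0],w[1],117,Y))
```

```text
clock 50.88 tcp [351.8 -62.5 466.1] grasp z 311.1 rpy [ 3.142 -0.    -3.032] open 0.553 F [ 0.1 -0.5 -0.2] q [-0.18 -0.16  2.07 -0.    1.23 -1.86]
[-0.1468  0.1624  0.1361] tw -0.0
[-0.1468  0.1624  0.1941] tw -0.0
```

>>> apply_moves:
  motion: "-1 -0.1468 0.1624 0.08 0; -1 -0.1468 0.1624 0.136 0; -1 -0.1468 0.1624 0.136 0; -1 -0.1468 0.1624 0.136 0; -1 -0.1468 0.1624 0.136 0; -1 -0.1468 0.1624 0.136 0; -1 -0.1468 0.1624 0.136 0; -1 -0.1468 0.1624 0.136 0; -1 -0.1468 0.1624 0.136 0; -1 -0.1468 0.1624 0.17 0; -1 -0.1468 0.1624 0.194 0; -1 -0.1468 0.1624 0.194 0; -1 -0.1468 0.1624 0.194 0; -1 -0.1518 0.1624 0.194 0; -1 -0.1548 0.1624 0.194 0; -1 -0.1548 0.1624 0.194 0"

```text
clock: 52.22
eef_pos: [489.3, 115.9, 274.1]
tcp_rot: [3.141, 0.004, -3.032]
contact_force: [0.0, -0.0, -0.4]
opening: 0.006
```

>>> apply_moves:
  motion: "-1 -0.001 0 0 0; -1 -0.002 0 0 0; -1 -0.003 0 0 0; -1 -0.003 0 0 0"

```text
clock: 52.55
eef_pos: [491.0, 116.3, 272.3]
tcp_rot: [3.142, 0.0, -3.032]
contact_force: [-0.3, 0.1, -0.2]
opening: -0.002
```

>>> apply_moves:
  motion: "-1 -0.001 0 0 0; -1 -0.002 0 0 0; -1 -0.003 0 0 0; -1 -0.004 0 0 0; -1 -0.004 0 0 0"

```text
clock: 52.97
eef_pos: [495.0, 116.6, 272.1]
tcp_rot: [-3.142, 0.0, -3.032]
contact_force: [-0.1, 0.1, -0.1]
opening: -0.0
```

>>> apply_moves:
  motion: "-1 -0.001 0 0 0; -1 -0.002 0 0 0; -1 -0.002 0 0 0; -1 -0.002 0 0 0"

```text
clock: 53.3
eef_pos: [495.8, 116.8, 271.9]
tcp_rot: [-3.141, -0.003, -3.032]
contact_force: [-5.4, -0.5, 3.6]
opening: 0.001
```

Run:
```python
from h import *
print(toloc(r.sense()["eef_pos"]))
w=con(-82,84); Y=YAW+np.pi
shift((w[0],w[1],117,Y))
```

```text
[-115.9412514   124.03120281]
clock 53.30 tcp [495.8 116.8 271.9] grasp z 116.9 rpy [-3.141e+00 -3.000e-03 -3.032e+00] open 0.001 F [-5.4 -0.5  3.6] q [ 0.23  0.35  1.99  0.    0.8  -1.45]
[-0.0339 -0.04   -0.0002] tw -0.0
```

>>> apply_moves:
  motion: "-1 0.005 0 0 0; -1 0.008 0 -0.03 0; -1 0.008 0 -0.06 0; -1 0 -0.04 -0.07 0; -1 -0.033 -0.04 -0.07 0; -1 -0.033 -0.04 -0.07 0; -1 -0.033 -0.04 -0.03 0; -1 -0.033 -0.04 0 0; -1 -0.033 -0.04 0 0; -1 -0.033 -0.04 0 0"

```text
clock: 54.13
eef_pos: [533.3, 80.7, 271.2]
tcp_rot: [-3.141, -0.004, -3.032]
contact_force: [0.3, -0.6, 0.2]
opening: -0.002
```

>>> apply_moves:
  motion: "-1 0 0.002 0 0; -1 0 0.004 0 0; -1 0 0.006 0 0; -1 0 0.006 0 0; -1 0 0.006 0 0"

```text
clock: 54.55
eef_pos: [533.5, 86.9, 273.2]
tcp_rot: [3.142, 0.002, -3.031]
contact_force: [0.2, 0.3, 0.3]
opening: -0.005
```

>>> apply_moves:
  motion: "-1 0 0.001 0 0; -1 0 0.002 0 0; -1 0 0.003 0 0; -1 0 0.003 0 0"

```text
clock: 54.88
eef_pos: [533.0, 89.8, 272.2]
tcp_rot: [3.142, 0.0, -3.032]
contact_force: [0.2, 0.3, 0.2]
opening: 0.003
```

>>> apply_moves:
  motion: "-1 0 0.001 0 0; -1 0 0.002 0 0; -1 0 0.003 0 0; -1 0 0.003 0 0"

```text
clock: 55.22
eef_pos: [532.9, 91.4, 272.8]
tcp_rot: [-3.139, 0.0, -3.03]
contact_force: [-1.1, -13.0, 8.3]
opening: -0.0
```

>>> apply_moves:
  motion: "-1 0 0.001 0 0; -1 0 0.002 0 0; -1 0 0.002 0 0; -1 0 0.002 0 0"

```text
clock: 55.55
eef_pos: [532.8, 92.3, 273.2]
tcp_rot: [-3.137, 0.0, -3.03]
contact_force: [-1.0, -22.2, 14.1]
opening: 0.001
```

>>> apply_moves:
  motion: "-1 0 -0.006 0 0; -1 0 -0.008 -0.03 0; -1 0 -0.008 -0.07 0; -1 0 -0.008 -0.08 0"

```text
clock: 55.88
eef_pos: [534.7, 86.7, 356.8]
tcp_rot: [3.141, 0.006, -3.032]
contact_force: [1.7, 0.4, 0.7]
opening: 0.004
```

Run:
```python
from h import *
w=con(-122,-40); Y=YAW+np.pi
shift((w[0],w[1],180,Y),(w[0],w[1],117,Y))
```

```text
clock 55.88 tcp [534.7  86.7 356.8] grasp z 201.8 rpy [ 3.141  0.006 -3.032] open 0.004 F [1.7 0.4 0.7] q [ 0.16  0.28  1.86  0.    1.   -1.52]
[ 0.0414 -0.1299  0.0215] tw -0.0002
[ 0.0418 -0.13    0.0845] tw -0.0002
```

>>> apply_moves:
  motion: "-1 0.0414 -0.13 0 0; -1 0.0414 -0.13 0 0; -1 0.0414 -0.13 0 0; -1 0.0414 -0.13 0 0; -1 0.0414 -0.13 0 0; -1 0.0414 -0.13 0.04 0; -1 0.0414 -0.13 0.07 0; -1 0.0414 -0.13 0.08 0; -1 0.0414 -0.13 0.08 0; -1 0.0414 -0.13 0.08 0"

```text
clock: 56.72
eef_pos: [506.8, -46.4, 272.4]
tcp_rot: [3.141, -0.001, -3.031]
contact_force: [0.5, 0.7, 1.0]
opening: -0.005
```

>>> apply_moves:
  motion: "-1 -0.001 0 0 0; -1 -0.002 0 0 0; -1 -0.003 0 0 0; -1 -0.003 0 0 0"

```text
clock: 57.05
eef_pos: [510.0, -46.7, 273.2]
tcp_rot: [-3.141, 0.002, -3.032]
contact_force: [-0.2, -1.0, 0.2]
opening: -0.003
```

>>> apply_moves:
  motion: "-1 -0.001 0 0 0; -1 -0.002 0 0 0; -1 -0.003 0 0 0; -1 -0.003 0 0 0"

```text
clock: 57.38
eef_pos: [512.6, -46.4, 272.3]
tcp_rot: [-3.142, 0.0, -3.032]
contact_force: [-0.0, 0.4, -0.0]
opening: -0.003
```

>>> apply_moves:
  motion: "-1 -0.001 0 0 0; -1 -0.002 0 0 0; -1 -0.003 0 0 0; -1 -0.003 0 0 0"

```text
clock: 57.72
eef_pos: [514.4, -46.2, 271.9]
tcp_rot: [3.141, -0.004, -3.032]
contact_force: [-6.6, -1.8, 4.6]
opening: -0.002
```

>>> apply_moves:
  motion: "-1 0.005 0 0 0; -1 0.01 0 -0.03 0; -1 0.01 0 -0.06 0; -1 0.01 -0.04 -0.06 0; -1 0.01 -0.082 -0.06 0; -1 0.01 -0.082 -0.06 0; -1 0.01 -0.082 -0.03 0; -1 0.008 -0.082 0 0; -1 0.006 -0.082 0 0; -1 0.004 -0.082 0 0; -1 0.004 -0.082 0 0"

```text
clock: 58.63
eef_pos: [521.2, -128.0, 273.2]
tcp_rot: [-3.141, 0.001, -3.031]
contact_force: [-0.9, -0.2, 1.5]
opening: -0.005
```

>>> apply_moves:
  motion: "-1 -0.001 0 0 0; -1 -0.002 0 0 0; -1 -0.003 0 0 0; -1 -0.003 0 0 0"

```text
clock: 58.97
eef_pos: [523.1, -127.6, 273.0]
tcp_rot: [-3.141, -0.001, -3.031]
contact_force: [-4.6, -0.4, 3.7]
opening: -0.001
```

>>> apply_moves:
  motion: "-1 -0.001 0 0 0; -1 -0.002 0 0 0; -1 -0.002 0 0 0"

```text
clock: 59.22
eef_pos: [523.8, -127.5, 272.5]
tcp_rot: [3.141, -0.004, -3.031]
contact_force: [-11.9, -2.2, 9.2]
opening: -0.003
```

>>> apply_moves:
  motion: "-1 0.006 0 0 0; -1 0.01 0 -0.03 0; -1 0.01 0 -0.06 0; -1 -0.01 -0.038 -0.06 0; -1 -0.033 -0.038 -0.06 0; -1 -0.033 -0.038 -0.06 0; -1 -0.033 -0.038 -0.03 0; -1 -0.033 -0.038 0 0; -1 -0.033 -0.038 0 0; -1 -0.033 -0.034 0 0; -1 -0.033 -0.032 0 0; -1 -0.033 -0.032 0 0"

```text
clock: 60.22
eef_pos: [562.2, -155.2, 274.0]
tcp_rot: [-3.141, 0.002, -3.031]
contact_force: [-0.2, -0.1, 0.9]
opening: -0.001
```

>>> apply_moves:
  motion: "-1 0 0.001 0 0; -1 0 0.002 0 0; -1 0 0.003 0 0; -1 0 0.003 0 0"

```text
clock: 60.55
eef_pos: [562.0, -153.5, 273.7]
tcp_rot: [-3.139, 0.003, -3.031]
contact_force: [-0.1, -6.1, 5.1]
opening: -0.002
```

>>> apply_moves:
  motion: "-1 0 -0.006 0 0; -1 0 -0.01 -0.03 0; -1 0 -0.01 -0.07 0; -1 0 -0.01 -0.11 0; -1 0 -0.01 -0.15 0; -1 0.04 0 -0.18 0; -1 0.08 0 -0.2 0; -1 0.12 0 -0.2 0; -1 0.16 0 -0.2 0; -1 0.2 0 -0.2 0; -1 0.2 0 -0.2 0"

```text
clock: 61.47
eef_pos: [357.3, -174.2, 472.1]
tcp_rot: [3.141, -0.002, -3.032]
contact_force: [1.1, 0.2, -0.3]
opening: -0.001
```

```bash
python3 - <<'E'
from h import *
s=r.sense();print(s["clock"],s["contact_force"])
f=grab_frame("scene"); crop(f,180,165,310,270,6,"A1.png"); cv2.imwrite("pics/A2.png",cv2.resize(f["img"][:,:,::-1],(768,576)))
t=grab_frame("top"); cv2.imwrite("pics/A3.png",cv2.resize(t["img"][:,:,::-1],(768,576)))
E
python3 dots.py
python3 - <<'E'
import cv2,numpy as np
rows=[np.hstack([cv2.resize(cv2.imread(f"pics/dot_{n}_{m}.png"),(266,266)) for m in("red","blue","white")]) for n in("scene","top")]
cv2.imwrite("pics/dotsB.png",np.vstack(rows))
E
```

```text
61.4667 [ 1.08529334  0.199519   -0.2660758 ]
```

View pics/A1.png

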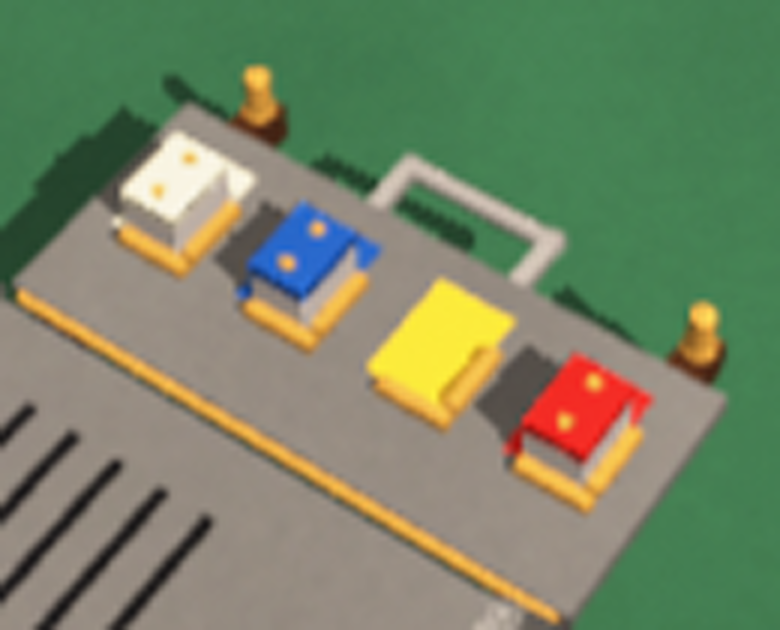

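View pics/A3.png

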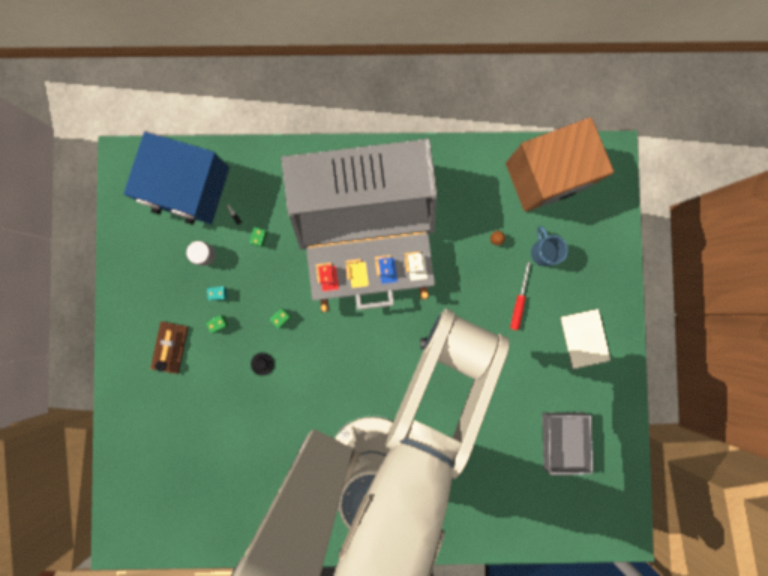

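View pics/dotsB.png

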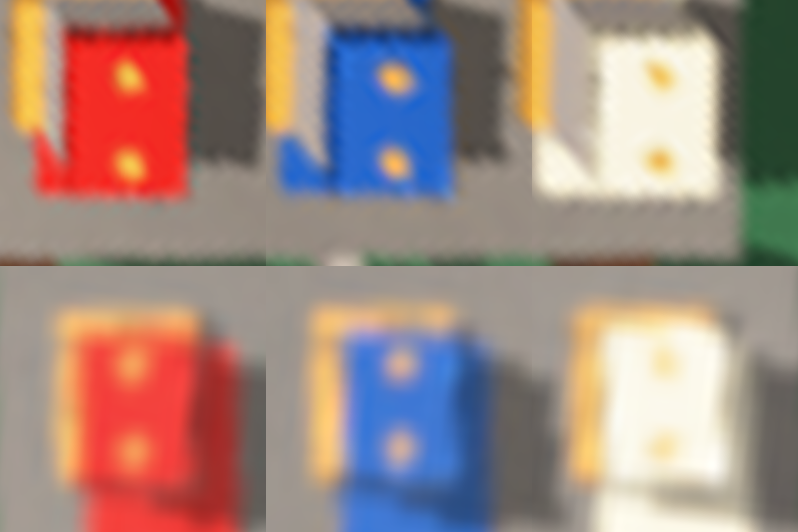

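View pics/A2.png

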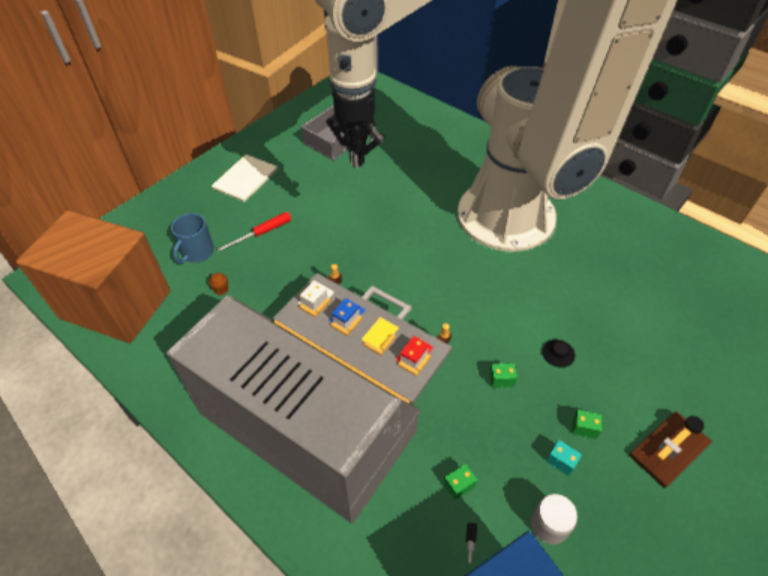

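Run:
```python
from rig import r
print(r.sign_off())
```

```text
the job is handed in; nothing more can be done
None
```

The job is done and handed in at about 62 s, well under the 200 s limit; the hand-in reports no verdict.

- **Supports and flap:** I pulled both supports out to their stops with the flap still up. I then lowered the flap by its bar. Pressing on its face met firm contact at 85.4 mm, against 85 mm for level.
- **Modules:** Red, blue and white are upright in their own bays, long side in towards the console. I saw no yellow module in either camera, so its bay is empty.
- **Snugness:** Pushing with shut fingers met firm resistance with no visible movement: red and white against both stops, blue against its +x stop only. I skipped blue's +y push because white sits close by. When I placed it, blue pressed its +y stop with about 19 N.
- **Bystanders:** The lamp, dial, toggle plug, screwdriver, mug, tin and the green and turquoise look-alikes looked unmoved in the last pictures.
- **What disagreed:**
  - The top camera read about 5–10 mm off in x against the scene camera and the grip contacts, so I went by contact.
  - The modules met their +x stops about 3 mm further in than my console estimate, and by nearly the same amount in all three bays, so I put this down to the estimate.

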